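Load and clamp the bench shaker

TASK

Load the bench shaker for a run: flip its clamp lever wide open, lift the loose cover off and lay it flat on the free worktop, then stand every small dye jar from the right-hand side upright on the floor of the shaker's box. When all are in, put the cover back so that it sits fully down on the box, next, with the lever still open, turn the winged adjusting nut clockwise until its pointer is on the index mark, and last flip the lever fully closed over the cover. Do not disturb the other things on the worktop.

Things in the scene. Friction and masses are not known exactly. Their poses are not given: they have to be found in the camera images.
- box_floor (a point): centre of the inner floor (38 mm over the worktop) of the fixed bench shaker's open steel box. Shaker frame: y along its length to the lever end, x across it to the back, z up. Inside 98 (x) by 190 mm (y), walls 4 mm, rim 82 mm above this floor. Two thin dividers 36 mm high, at y = -32 and +32 mm, part the floor into 3 cells (62 mm in y), one jar each; grip jars across x. Grey plinth below: y -170 to +150 mm, 34 mm high
- lever (a joint): clamp lever at the +y end: 0 = closed, lying level over the cover towards mid-box, its rubber foot 1.5 mm above the cover plate, so that the cover cannot come off; it swings up about a hinge line along the shaker's x; 1.57 = upright, 2.2 = end stop, leaning outwards; wide open is 1.9 or more (less is in the cover's way). Stiff hinge (0.12 N m): stays where it is left
- lever_hinge (a point): centre of the lever's hinge, at (0, 125, 116) mm in the box_floor frame; fixed, axes as box_floor
- lever_grip (a point): grip point of the lever, in mid-thickness, 72 mm from the hinge and 13 mm before its free end; the handle is 13 to 16 mm wide (along the shaker's x) and 11 to 15 mm thick. Its frame turns with the lever; closed, it lies 30 mm above the cover plate
- nut (a joint): adjusting nut on the post at the -y end, vertical axis, grows clockwise seen from above (range 0 to 4.2); at 2.8 its pointer is on the index mark, the wanted setting; it starts between 0.2 and 1.5. Friction 0.06 N m, stays where it is left
- nut_grip (a point): centre of the nut's upright wing, a bar 50 mm long, 13 mm thick, 24 mm high (top 12 mm above this point; round hub and scale plate from 12 mm below it), on the nut's axis at (0, -145, 112) mm in the box_floor frame. Its x axis runs along the wing towards the end with the small black pointer
- index_mark (a point): small black index mark fixed at the edge of the round scale plate under the nut, on the side towards the robot (shaker's -x from the nut's axis)
- cover_grip (a point): centre of the bar handle on the loose steel cover (0.24-0.39 kg). Bar 46 mm long along cover y, 12 wide, 14 high, 17 mm clear of the plate. Plate 108 (x) by 202 (y) by 4 mm; below it a plug 84 by 176 by 8 mm enters the box with 7 mm to spare each side. Plug bottom 36 mm below this point (36 mm up when on the worktop); seated at (0, 0, 110) mm in box_floor frame, either way round
- jar0_center (a point): small round closed dye-powder jar (black cap), body diameter 46 mm over its lower 60 mm, cap 40 mm across, height 70 mm, about 0.1 to 0.2 kg; this point is its centre, half-way up, z along the jar's axis to the cap. Absent in some starts (None). Starts to the right of the shaker; the oven's open door stands behind, its edge at x = 0.585 m, 0.08 to 0.1 m up
- jar1_center (a point): small round closed dye-powder jar (yellow cap), body diameter 50 mm over its lower 56 mm, cap 44 mm across, height 66 mm, about 0.1 to 0.2 kg; this point is its centre, half-way up, z along the jar's axis to the cap. Absent in some starts (None). Starts to the right of the shaker; the oven's open door stands behind, its edge at x = 0.585 m, 0.08 to 0.1 m up
- jar2_center (a point): small round closed dye-powder jar (black cap), body diameter 46 mm over its lower 60 mm, cap 40 mm across, height 70 mm, about 0.1 to 0.2 kg; this point is its centre, half-way up, z along the jar's axis to the cap. Absent in some starts (None). Starts to the right of the shaker; the oven's open door stands behind, its edge at x = 0.585 m, 0.08 to 0.1 m up
- stopwatch: black round stopwatch 71x59x17 mm lying behind and to the right of the shaker; origin in the middle of its underside; a bystander, not to be moved
- beaker: glass beaker, 72 mm wide and 92 mm high, at the back; origin in the middle of its underside; a bystander, not to be moved

How it is judged:
By the outcome, as a careful person would: the job done as asked, in the order asked, and still so for the second after the job is handed in, with the robot touching nothing.
Of jar0, jar1, jar2 only 2 to 3 are there at a start; the rules pass over those that are not, and their reading is None.
At some moment in a run one of jar0, jar1, jar2, cover may be knocked a few centimetres aside while the robot is not near it.
It also fails if it takes over 210 s, if anything falls off the work surface, if the arm or the gripper's body presses on something with over 40 N, if the wrist force passes 120 N, or if a joint passes its speed limit or range.

ROBOT

A 7-joint arm with a two-finger parallel gripper is mounted at the origin on a cart in front of the work surface, level with it; the furniture and walls round the work are solid. World frame = base frame: x ahead of the robot, y to its left, z up, the work surface at z = 0. Lengths are in mm, angles in rad, forces in N, time in s.
With the tool pointing down it reaches from about 400 to 875 mm from the base axis. Payload 4.4 kg.
Tool frame: the origin (TCP) lies midway between the tips of the shut fingers; the grasp point (between the pads) lies 19 mm behind it (ctrl.grip_point_offset is the distance from the TCP to the grasp point, in mm); z points along the fingers, y is the direction in which the jaws open and shut (so a half turn about z gives the same grasp; the last joint's range is limited). The gripper opens to 85 mm and grips with 20 to 120 N. Pads are 22 mm wide; open, the fingers measure 114 mm over their backs; the gripper's body (76 mm by 85 mm) begins 54 mm behind the grasp point. The pads swing forward as they close: fully open they stand 13 mm farther back than shut.
Start: joints at [1.125, 0.628, 0.038, 1.517, -0.027, 0.996, -0.02], TCP at [241.006, -603.684, 231.313] pointing down, gripper open.
Joint ranges: [-3.06, 3.06], [-0.37, 2.12], [-1.25, 1.32], [0.18, 2.47], [-1.1, 4.24], [0.23, 1.98], [-2.94, 2.94]. Speed limits (rad/s): [2.57, 2.57, 3.14, 3.14, 3.14, 3.14, 3.14].

INTERFACE

Orientations are given as [roll, pitch, yaw] about the fixed x, y, z axes, in that order (R = Rz(yaw) Ry(pitch) Rx(roll)).
In Python, from cell import ctrl, imaging, models gives the robot as it stands. The module is installed in compiled form; this text tells all that it offers.
- The arm moves only by the tool drive_tool, never from a script. Its argument "deltas" is text: rows parted by semicolons, each of 5 numbers parted by spaces: the shift along the tool's x, y, z in m, then the turn about the tool's z in degrees, then the finger opening in m, from 0 to 0.0854. A call has 1 to 12 rows; each row is the pose to reach, as a shift and turn from the pose commanded when the call began, along the tool's axes at that moment; what a row does not reach only later rows make up. A row lasts 1/8 s, in which the tool goes at most 62.5 mm and 10.7 degrees, less where a joint would pass 70% of its speed; a pose out of reach is approached as far as the arm can. A call with a gripper value outside its range is refused whole. The fingers move at their own pace and stop on an object; the grip force is fixed at half the most. Time passes only in rows, so rows that repeat a pose let the fingers close. It gives the time, the measured TCP pose, the force and the opening at its end, in the units of the state.
- ctrl.read_state(): the state, without advancing time (a new reading comes with each control period).
- imaging.get_image(name): name is "scene" or "side" or "wrist"; returns a dict with "color" (400x640x3 uint8, red, green, blue), "range_z" (400x640 float32, mm along the optical axis (not along the pixel's ray), 0 where there is no reading), "vfov" (degrees; the focal length in pixels is half the picture's height over the tangent of half this angle, whatever the lens; pixels are square), "cx", "cy" (the principal point, pixels), "extrinsics" (4x4, takes a point from camera to world coordinates). Camera axes: x right, y down, z forward; pixel columns grow to the right and rows downward; lengths in mm; the calibration is good to about 2 mm. A picture is of the moment at which its call begins.
- ctrl.finish_job(): hands the job in, once; it reports no verdict.
Trained networks look in a picture, given as the dict that the camera call returned (one of the last four; its "shot" number tells which), for a name from the list of things; names that differ only in an ending like _2 or _b are one class to them, and where a whole thing is asked for, a point or a joint stands for the part that bears it (a point fixed in the world has none). Each returns a list of dicts, best first, with "score" (0 to 1); they miss things now and then, are a little off and sometimes report something else, mostly with a low value. They report only what shows in the picture. A call takes as long as a camera call.
- models.spot_in(picture, thing): "point" ([column, row] in pixels, amid what is visible of it).
- models.landmark_of(picture, thing): "point" ([column, row] in pixels: a listed point, or the origin of a listed thing).
The state is a dict: "clock": time; "qpos": joint angles; "qd": joint speeds; "tau": joint torques, N m; "eef_pos": TCP position; "tool_rot": TCP orientation; "force": force on the tool from outside, world axes, zero at the start; "torque": the same for the moment, N m; "width": finger opening in mm.
Only numpy, scipy, OpenCV 4.12 (cv2) and the standard library are available. Lean on these libraries where they do the work, as an engineer would, in place of code of your own. Each camera call takes 0.05 s, during which the arm holds its last target.

## Working session

There is one attempt and no reset: what is moved stays moved. The work goes in short steps, Python scripts to look and compute and a tool call to move; the robot and the scene stay as the last step left them, time stands still between calls to the robot, and variables do not carry over. Pictures are saved under pics/ and viewed, and the job is handed in when it is done.

Besides the shell and the picture viewer there is one more tool, called as name(argument=value, ...), one argument or row to a line, values as JSON. drive_tool: Moves the arm, as the interface text tells. Its arguments: {"type":"object","properties":{"deltas":{"type":"string"}},"required":["deltas"]}

```bash
mkdir -p pics; ls
cat > h.py <<'E'
import numpy as np, cv2
from cell import ctrl, imaging, models
from scipy.spatial.transform import Rotation as R
def K(p):
    f=p["color"].shape[0]/2/np.tan(np.radians(p["vfov"])/2); return f,p["cx"],p["cy"]
def save(p,n): cv2.imwrite("pics/"+n,cv2.cvtColor(p["color"],cv2.COLOR_RGB2BGR))
def cloud(p):
    f,cx,cy=K(p);z=p["range_z"].astype(float);h,w=z.shape
    u,v=np.meshgrid(np.arange(w),np.arange(h))
    P=np.stack([(u-cx)/f*z,(v-cy)/f*z,z,np.ones_like(z)],-1)@np.array(p["extrinsics"]).T
    P=P[...,:3]; P[z==0]=np.nan; return P
def px(p,w):
    f,cx,cy=K(p); c=np.linalg.inv(np.array(p["extrinsics"]))@np.append(w,1); return [c[0]/c[2]*f+cx,c[1]/c[2]*f+cy]
def ray(p,uv,z):
    f,cx,cy=K(p);E=np.array(p["extrinsics"]);d=E[:3,:3]@np.array([(uv[0]-cx)/f,(uv[1]-cy)/f,1]);o=E[:3,3]
    return o+d*(z-o[2])/d[2]
E
python3 - <<'E'
from h import *
print(ctrl.read_state(), ctrl.grip_point_offset)
for n in["scene","side","wrist"]:
    p=imaging.get_image(n);save(p,n+"0.png");print(n,p["vfov"],p["cx"],p["cy"],np.round(p["extrinsics"],3).tolist())
    if n!="wrist":
        C=cloud(p)
        for t in["box_floor","lever_hinge","lever_grip","nut_grip","index_mark","cover_grip","jar0_center","jar1_center","jar2_center","stopwatch","beaker"]:
            l=models.landmark_of(p,t)[:3]
            for a in l:
                u,v=a["point"];print(t,np.round([u,v,a["score"]],2),np.round(C[int(min(max(v,0),399)),int(min(max(u,0),639))]))
E
```

```text
pics
{'clock': 0.0, 'qpos': array([ 1.12518974,  0.62933686,  0.03841277,  1.51834909, -0.02704398,
        0.99628648, -0.01997253]), 'qd': array([-0.0015748 , -0.00101684, -0.0004923 , -0.00076386,  0.00204898,
       -0.00085677,  0.00065386]), 'tau': array([-4.83693111e-04, -5.63405764e+01,  1.22578505e+00, -1.93444723e+01,
        1.10277216e-02,  1.04501290e-02,  1.09567156e-05]), 'eef_pos': array([ 240.81061333, -603.08966654,  230.40058541]), 'tool_rot': array([-3.13972914e+00, -3.04121648e-05,  3.79834136e-01]), 'force': array([-0.10235696,  0.32260333,  0.51391296]), 'torque': array([-0.02645495,  0.05434541, -0.00572607]), 'width': 85.32683573789573} 18.700000000000003
scene 50.95338211669504 320.3031714985245 203.88184684413315 [[-0.627, -0.578, 0.522, 103.471], [-0.779, 0.459, -0.427, 216.692], [0.007, -0.675, -0.738, 836.74], [0.0, 0.0, 0.0, 1.0]]
box_floor [3.695e+02 2.460e+02 3.400e-01] [ 448. -198.  129.]
lever_hinge [246.5  301.7    0.88] [481.  78. 159.]
lever_grip [283.9  279.1    0.85] [479.  -1. 157.]
nut_grip [361.5 230.4   0.5] [ 484. -207.  140.]
nut_grip [25
[... 969 characters left out ...]
grip [261.9  163.9    0.39] [484.   4. 162.]
index_mark [264.9  198.7    0.97] [ 449. -205.  130.]
cover_grip [266.5  172.     0.66] [484. -69. 155.]
jar0_center [277.2  269.5    0.81] [ 427. -423.   56.]
jar1_center [276.   252.2    0.58] [ 445. -332.   43.]
jar2_center [279.   185.6    0.66] [ 489. -208.  161.]
stopwatch [272.1  252.     0.66] [ 436. -332.   45.]
stopwatch [336.1  232.5    0.51] [ 593. -338.   70.]
stopwatch [268.6  170.1    0.33] [511.  42. 125.]
beaker [340.2 187.4   0.7] [771.  69.  23.]
wrist 68.58234592172184 321.798729087742 198.85292653559847 [[0.371, -0.888, -0.272, 310.608], [-0.929, -0.355, -0.109, -575.742], [0.001, 0.293, -0.956, 374.916], [0.0, 0.0, 0.0, 1.0]]
```

View pics/scene0.png

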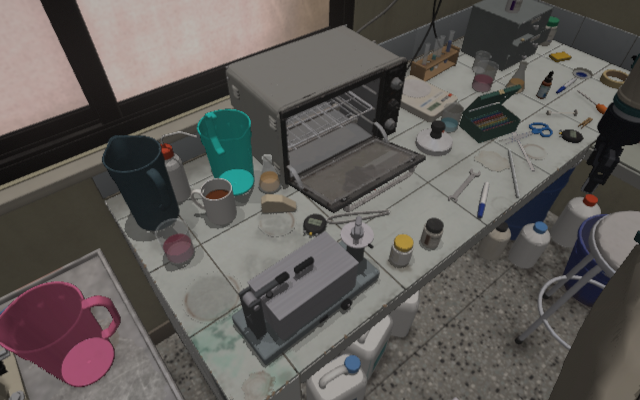

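View pics/side0.png

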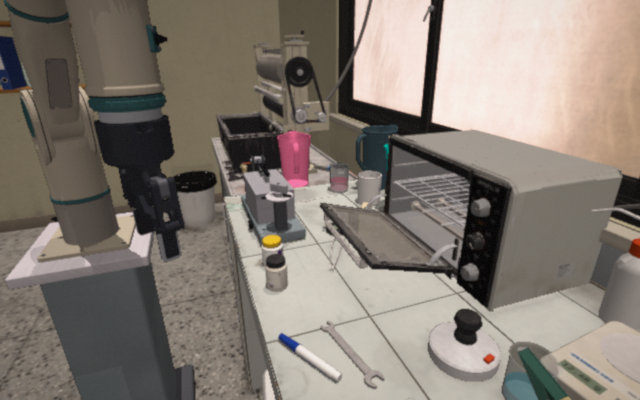

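View pics/wrist0.png

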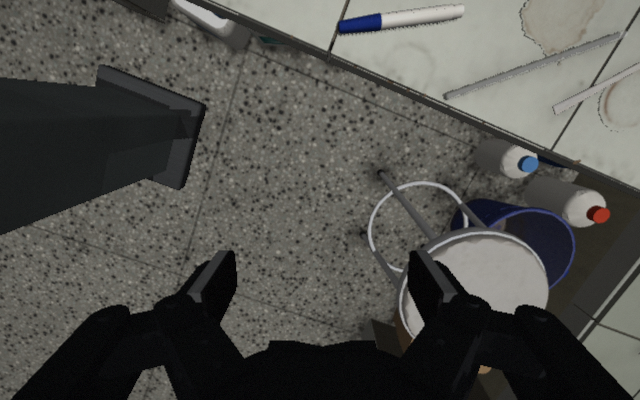

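Run:
```python
from h import *
p=imaging.get_image("scene");C=cloud(p)
c=p["color"][180:360,170:470];cv2.imwrite("pics/zoom.png",cv2.cvtColor(cv2.resize(c,None,fx=2.6,fy=2.6,interpolation=2),cv2.COLOR_RGB2BGR))
X=C.reshape(-1,3);X=X[~np.isnan(X[:,0])]
s=p
for lo,hi in[(118,130),(26,40)]:
    m=X[(X[:,2]>lo)&(X[:,2]<hi)&(X[:,0]>380)&(X[:,0]<600)&(X[:,1]>-260)&(X[:,1]<120)]
    print(lo,len(m),m.min(0),m.max(0),cv2.minAreaRect(m[:,:2].astype(np.float32)))
# top-down map of height: 2mm px, x 350..900 up, y 300..-700
q=imaging.get_image("side");D=cloud(q)
H=np.zeros((275,500,3),np.uint8)
for cl,im in((C,p),(D,q)):
    m=~np.isnan(cl[...,0]);Y=cl[m];col=im["color"][m]
    r=((900-Y[:,0])/2);cc=((300-Y[:,1])/2);ok=(r>=0)&(r<275)&(cc>=0)&(cc<500)&(Y[:,2]<400)&(Y[:,2]>-30)
    Yk=Y[ok];o=np.argsort(Yk[:,2]);rr=r[ok].astype(int)[o];ck=cc[ok].astype(int)[o];H[rr,ck]=col[ok][o]
    if cl is C: cv2.imwrite("pics/td_scene.png",cv2.cvtColor(cv2.resize(H,None,fx=1.6,fy=1.6,interpolation=0),cv2.COLOR_RGB2BGR))
cv2.imwrite("pics/td.png",cv2.cvtColor(cv2.resize(H,None,fx=1.6,fy=1.6,interpolation=0),cv2.COLOR_RGB2BGR))
```

```text
118 4708 [ 429.79839843 -236.76830229  118.033291  ] [542.10776465  82.0974823  129.99363731] ((486.1219177246094, -77.53598022460938), (109.94176483154297, 318.7528381347656), 1.079498529434204)
26 2136 [ 411.22613914 -224.83942759   26.02595658] [549.2249009   95.75722841  39.99230546] ((478.46380615234375, -64.76719665527344), (136.32867431640625, 319.31781005859375), 1.0191417932510376)
```

View pics/zoom.png

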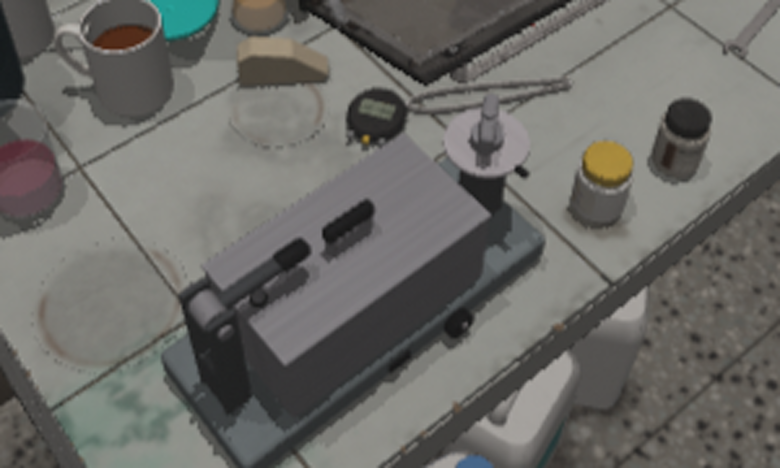

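View pics/td.png

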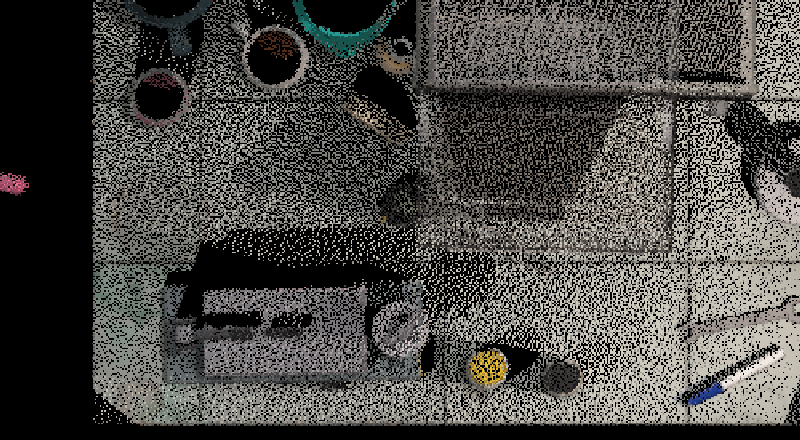

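Run:
```python
from h import *
p=imaging.get_image("scene");q=imaging.get_image("side")
for n,im in(("sc",p),("si",q)):
    C=cloud(im);X=C.reshape(-1,3);X=X[~np.isnan(X[:,0])]
    m=X[(X[:,2]>119)&(X[:,2]<129)&(X[:,0]>420)&(X[:,0]<560)&(X[:,1]>-168)&(X[:,1]<55)]
    r=cv2.minAreaRect(m[:,:2].astype(np.float32)); print(n,len(m),r,np.median(m[:,2]))
    for lo,hi in((-150,-100),(-100,-50),(-50,0),(0,40)):
        k=m[(m[:,1]>lo)&(m[:,1]<hi)]; 
        if len(k): print(lo,np.percentile(k[:,0],[1,99]))
    for t in["jar","nut","yel"]:pass
    for nm,(x,y) in{"yel":(428,-300),"blk":(422,-390)}.items():
        m=X[(abs(X[:,0]-x)<45)&(abs(X[:,1]-y)<45)&(X[:,2]>58)&(X[:,2]<80)]
        if len(m):print(nm,len(m),cv2.minEnclosingCircle(m[:,:2].astype(np.float32)),np.median(m[:,2]),(m.min(0)+m.max(0))/2)
    m=X[(abs(X[:,0]-483)<45)&(abs(X[:,1]+200)<50)&(X[:,2]>152)&(X[:,2]<175)]
    if len(m)>5:print("wing",len(m),cv2.minAreaRect(m[:,:2].astype(np.float32)),m[:,2].max())
    m=X[(abs(X[:,0]-483)<45)&(abs(X[:,1]+200)<50)&(X[:,2]>132)&(X[:,2]<145)]
    if len(m)>5:print("plate",len(m),cv2.minEnclosingCircle(m[:,:2].astype(np.float32)))
    m=X[(abs(X[:,0]-483)<45)&(abs(X[:,1]+60)<50)&(X[:,2]>147)&(X[:,2]<175)]
    if len(m)>5:print("bar",len(m),cv2.minAreaRect(m[:,:2].astype(np.float32)),m[:,2].max())
    m=X[(abs(X[:,0]-483)<45)&(X[:,1]>-20)&(X[:,1]<110)&(X[:,2]>147)&(X[:,2]<175)]
    if len(m)>5:print("lev",len(m),cv2.minAreaRect(m[:,:2].astype(np.float32)),m[:,2].max())
```

```text
sc 4174 ((485.66265869140625, -61.030784606933594), (109.60662841796875, 214.31826782226562), 1.186000943183899) 123.67945525839764
-150 [433.54489872 539.40480826]
-100 [432.61165449 538.80430277]
-50 [431.12891135 537.9604101 ]
0 [430.38192024 536.78291588]
yel 254 ((439.39312744140625, -308.1884765625), 22.78681182861328) 65.27548503186381 [ 439.62111699 -308.58740495   63.46728714]
blk 214 ((428.3051452636719, -402.3572082519531), 20.670164108276367) 69.1161929122834 [ 428.13238555 -402.20900866   66.06627022]
wing 125 ((486.8872985839844, -198.4964141845703), (12.79027271270752, 46.43437194824219), 42.003150939941406) 165.44852366206794
plate 71 ((471.0914306640625, -198.207763671875), 29.385482788085938)
bar 163 ((484.49249267578125, -43.73972702026367), (12.537781715393066, 67.15563201904297), 1.6008265018463135) 162.16084823011113
lev 622 ((477.68408203125, 34.13172912597656), (98.30501556396484, 42.54727554321289), 85.0794677734375) 169.24298341789654
si 672 ((487.0937805175781, -57.396629333496094), (107.8011245727539, 204.26956176757812), 1.0256781578063965) 124.45775520264448
-150 [434.77076657 540.57107295]
-100 [434.20052746 540.85075358]
-50 [433.00342458 538.14209308]
0 [432.43491391 539.25859506]
yel 186 ((441.91534423828125, -311.1784973144531), 22.760360717773438) 65.9093558178509 [ 441.38323767 -310.77214625   63.3535224 ]
blk 238 ((429.1447448730469, -404.9811706542969), 20.364013671875) 69.72487260267334 [ 429.34154916 -404.75364774   65.14071286]
wing 91 ((489.0157165527344, -203.00531005859375), (13.511219024658203, 48.85672378540039), 45.19466018676758) 166.05069476682684
plate 89 ((479.6083679199219, -213.77786254882812), 36.89430618286133)
bar 52 ((486.7532043457031, -46.41498565673828), (12.531030654907227, 70.54991912841797), 1.179315209388733) 160.3567748031461
lev 133 ((491.83319091796875, 32.71479034423828), (44.99530029296875, 98.12014770507812), 12.851112365722656) 166.81637808864008
```

```bash
cat > mv.py <<'E'
# usage: mv.py "x y z yawdeg[|-] [...]"  -> deltas from the measured pose for each target
import sys
from h import *
s=ctrl.read_state();P=s["eef_pos"];r=s["tool_rot"];M=R.from_euler("xyz",r).as_matrix()
print("now",np.round(P,1),"yaw",round(np.degrees(r[2]),2),"q",np.round(s["qpos"],2),"w",round(s["width"],1),"t",round(s["clock"],2))
for a in sys.argv[1:]:
    x,y,z,w=a.split(); T=np.array([P[0] if x=='-' else float(x),P[1] if y=='-' else float(y),P[2] if z=='-' else float(z)])
    d=M.T@(T-P)/1000; dy=0 if w=='-' else -(((float(w)-np.degrees(r[2]))+180)%360-180)
    print(a,"->",np.round(d,4),round(dy,2))
E
python3 mv.py "485 -4 215 91.15"
```

```text
now [ 241.  -603.7  231.3] yaw 21.76 q [ 1.13  0.63  0.04  1.52 -0.03  1.   -0.02] w 85.7 t 1.45
485 -4 215 91.15 -> [ 0.4489 -0.4665  0.0163] -69.39
```

drive_tool(
  deltas="0.037 -0.039 0 -6 0.05;0.075 -0.078 0 -12 0.05;0.112 -0.117 0 -18 0.05;0.150 -0.156 0 -24 0.05;0.187 -0.194 0 -30 0.05;0.225 -0.233 0 -36 0.05;0.262 -0.272 0 -42 0.05;0.300 -0.311 0 -48 0.05;0.337 -0.350 0.005 -54 0.05;0.375 -0.389 0.01 -60 0.05;0.412 -0.428 0.016 -66 0.05;0.4489 -0.4665 0.0163 -69.4 0.05",
)

```text
clock: 2.95
eef_pos: [485.4, -2.5, 214.9]
tool_rot: [-3.142, 0.0, 1.593]
force: [0.6, -0.0, 0.1]
width: 50.1
```

```bash
python3 - <<'E'
from h import *
p=imaging.get_image("wrist");save(p,"w1.png")
C=cloud(p)
for t in["lever_grip","cover_grip"]:
  for a in models.landmark_of(p,t)[:2]:
    print(t,a,ray(p,a["point"],{"lever_grip":161,"cover_grip":155}[t]))
X=C.reshape(-1,3);X=X[~np.isnan(X[:,0])]
print(np.nanmin(X[:,:],0),np.nanmax(X,0))
m=X[(abs(X[:,0]-486)<25)&(X[:,1]>-20)&(X[:,1]<60)&(X[:,2]>148)&(X[:,2]<172)]
print(len(m),np.percentile(m,[1,50,99],axis=0) if len(m) else 0)
E
python3 mv.py "485 -4 138 91.15"
```

```text
lever_grip {'point': [325.8, 212.0], 'score': 0.77} [488.44427304   2.03921935 161.        ]
cover_grip {'point': [323.1, 275.5], 'score': 0.78} [487.87389908 -53.30113357 155.        ]
[-1117.54712579 -1400.03834363  -808.88970612] [1088.00685834  419.53908214  315.74624163]
2062 [[470.1445307  -13.27821201 156.05455423]
 [484.58642781  24.51902444 160.34579044]
 [493.07894646  59.73953269 165.78995328]]
now [486.   -0.7 215.2] yaw 91.5 q [ 0.2   0.44 -0.36  1.98  0.21  0.76 -0.25] w 49.8 t 3.1
485 -4 138 91.15 -> [-0.0034 -0.0012  0.0772] 0.35
```

View pics/w1.png

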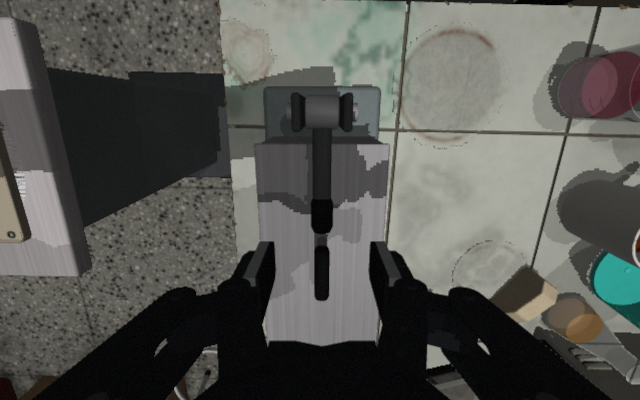

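```bash
python3 mv.py "486.5 -1 137 91.15"
```

```text
now [486.   -0.7 215.2] yaw 91.5 q [ 0.2   0.44 -0.36  1.98  0.21  0.76 -0.25] w 49.8 t 3.1
486.5 -1 137 91.15 -> [-0.0004  0.0004  0.0782] 0.35
```

drive_tool(
  deltas="0 0 0.03 0 0.05;0 0 0.055 0 0.05;0 0 0.07 0 0.05;0 0 0.078 0 0.05;0 0 0.078 0 0.0;0 0 0.078 0 0.0;0 0 0.078 0 0.0;0 0 0.078 0 0.0",
)

```text
clock: 4.1
eef_pos: [485.3, -4.1, 137.7]
tool_rot: [3.14, 0.0, 1.591]
force: [-0.4, 0.3, 5.1]
width: 11.9
```

```bash
python3 - <<'E'
from h import *
for n in("scene","wrist"):
    p=imaging.get_image(n);save(p,n+"2.png")
E
python3 mv.py
python3 - <<'E'
import numpy as np
for th in [0,.2,.4,.6,.8,1.,1.2,1.4,1.6,1.8,2.0,2.1]:
    print(th,np.round([72*(1-np.cos(th)),72*np.sin(th)],1))
E
```

```text
now [485.3  -4.1 137.6] yaw 91.16 q [ 0.16  0.55 -0.3   2.06  0.29  0.57 -0.32] w 11.5 t 4.2
0 [0. 0.]
0.2 [ 1.4 14.3]
0.4 [ 5.7 28. ]
0.6 [12.6 40.7]
0.8 [21.8 51.6]
1.0 [33.1 60.6]
1.2 [45.9 67.1]
1.4 [59.8 71. ]
1.6 [74.1 72. ]
1.8 [88.4 70.1]
2.0 [102.   65.5]
2.1 [108.3  62.2]
```

View pics/wrist2.png

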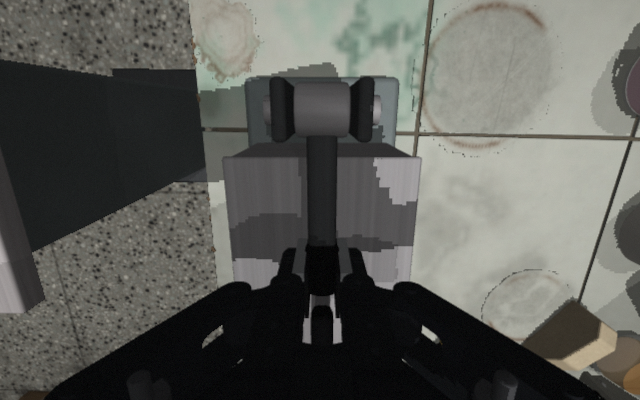

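drive_tool(
  deltas="0.0015 0 -0.0149 0 0;0.0059 0 -0.0292 0 0;0.0131 0 -0.0423 0 0;0.0227 0 -0.0538 0 0;0.0345 0 -0.0631 0 0;0.0478 0 -0.0699 0 0;0.0623 0 -0.0739 0 0;0.0772 0 -0.075 0 0;0.092 0 -0.073 0 0;0.1062 0 -0.0682 0 0;0.1129 0 -0.0647 0 0;0.1129 0 -0.0647 0 0",
)

```text
clock: 5.7
eef_pos: [483.0, 112.1, 204.2]
tool_rot: [3.139, -0.002, 1.593]
force: [-1.9, 4.0, 7.0]
width: 4.9
```

```bash
python3 - <<'E'
from h import *
for n in("scene","wrist"):
    p=imaging.get_image(n);save(p,n+"3.png")
    if n=="scene": c=p["color"][180:360,170:470];cv2.imwrite("pics/zoom3.png",cv2.cvtColor(cv2.resize(c,None,fx=2.6,fy=2.6,interpolation=2),cv2.COLOR_RGB2BGR))
E
python3 mv.py
```

```text
now [483.  111.9 204.3] yaw 91.27 q [-0.04  0.46 -0.35  1.97  0.23  0.75 -0.5 ] w 4.7 t 5.8
```

View pics/zoom3.png

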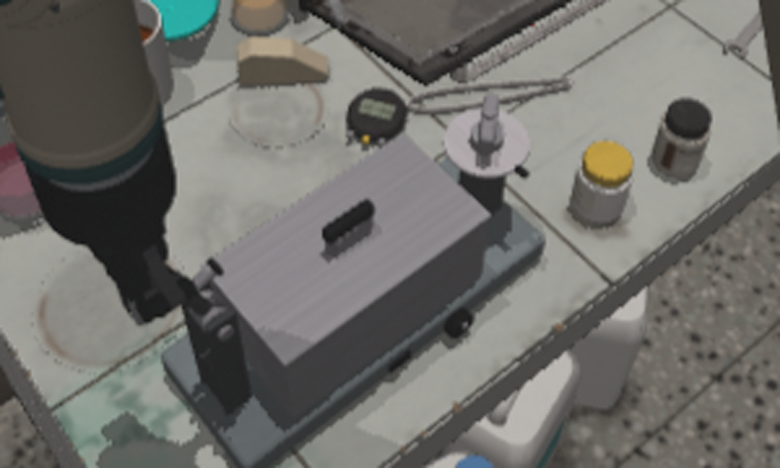

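View pics/wrist3.png

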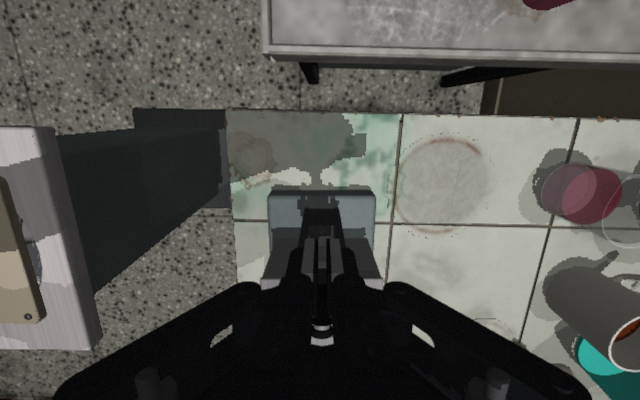

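drive_tool(
  deltas="0 0 0 0 0.05;0 0 0 0 0.05;0 0 0 0 0.05;0 0 -0.04 0 0.05;0 0 -0.08 0 0.05;0 -0.0 -0.10 0 0.05;-0.05 0 -0.10 0 0.05;-0.10 0 -0.10 0 0.05;-0.15 0 -0.10 0 0.05;-0.15 0 -0.10 0 0.05;-0.15 0 -0.10 0 0.05",
)

```text
clock: 7.18
eef_pos: [485.5, -40.6, 301.7]
tool_rot: [-3.141, -0.001, 1.591]
force: [-0.0, 0.6, 0.0]
width: 49.8
```

```bash
python3 - <<'E'
from h import *
for n in("scene","wrist"):
    p=imaging.get_image(n);save(p,n+"4.png")
    if n=="scene": c=p["color"][180:360,170:470];cv2.imwrite("pics/zoom4.png",cv2.cvtColor(cv2.resize(c,None,fx=2.6,fy=2.6,interpolation=2),cv2.COLOR_RGB2BGR))
    C=cloud(p);X=C.reshape(-1,3);X=X[~np.isnan(X[:,0])]
    m=X[(abs(X[:,0]-486)<12)&(X[:,1]>40)&(X[:,1]<140)&(X[:,2]>160)&(X[:,2]<260)]
    for z in range(160,250,10):
        k=m[(m[:,2]>=z)&(m[:,2]<z+10)]
        if len(k):print(n,z,len(k),np.round([k[:,1].min(),k[:,1].max()]),np.round(k[:,0].mean()))
    for a in models.landmark_of(p,"lever_grip")[:2]:
        u,v=a["point"];print(a,C[int(v),int(u)])
E
python3 mv.py
```

```text
scene 160 60 [59. 80.] 482.0
scene 170 21 [70. 82.] 478.0
scene 180 18 [73. 85.] 478.0
scene 190 57 [56. 90.] 480.0
scene 200 68 [56. 92.] 480.0
scene 210 21 [83. 99.] 477.0
scene 220 36 [ 86. 103.] 477.0
scene 230 66 [ 88. 103.] 481.0
{'point': [232.8, 286.5], 'score': 0.71} [478.01690493  96.73840654 233.20902777]
wrist 160 210 [61. 81.] 487.0
wrist 170 12 [73. 78.] 485.0
wrist 180 21 [76. 81.] 484.0
wrist 190 158 [55. 84.] 483.0
wrist 200 521 [56. 87.] 484.0
wrist 210 120 [84. 92.] 483.0
wrist 220 221 [85. 94.] 483.0
wrist 230 516 [ 89. 101.] 483.0
{'point': [324.7, 17.3], 'score': 0.7} [484.34676157  90.96958772 234.28970668]
now [485.7 -39.7 301.7] yaw 91.3 q [ 0.28  0.33 -0.34  1.85  0.13  0.98 -0.09] w 49.9 t 7.38
```

View pics/zoom4.png

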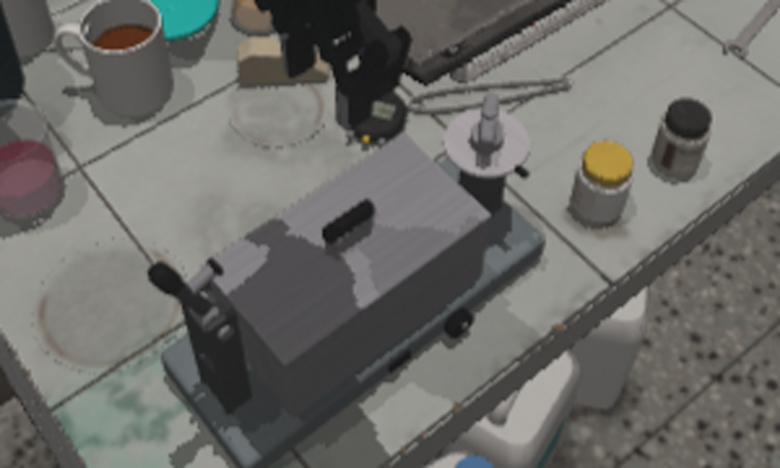

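View pics/wrist4.png

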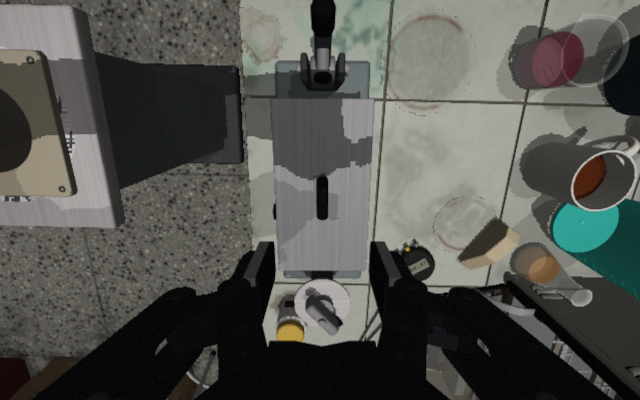

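drive_tool(
  deltas="0.05 0 0 0 0;0.09 0 0 0 0;0.09 0 0.05 0 0;0.09 0 0.082 0 0;0.09 0 0.082 0 0;0.10 0 0.082 0 0;0.11 0 0.082 0 0;0.12 0 0.082 0 0;0.132 0 0.082 0 0;0.132 0 0.082 0 0;0.132 0 0.082 0 0",
)

```text
clock: 8.75
eef_pos: [483.1, 91.1, 219.8]
tool_rot: [3.141, -0.0, 1.591]
force: [0.3, -1.3, -0.3]
width: 0.1
```

drive_tool(
  deltas="-0.02 0 0 0 0.03;-0.05 0 -0.04 0 0.05;-0.10 0 -0.08 0 0.05;-0.15 0 -0.06 0 0.05;-0.15 0 -0.06 0 0.05;-0.15 0 -0.06 0 0.05",
)

```text
clock: 9.5
eef_pos: [485.9, -58.8, 279.6]
tool_rot: [-3.141, -0.001, 1.59]
force: [-0.2, 1.0, -0.0]
width: 50.4
```

```bash
python3 - <<'E'
from h import *
for n in("scene","wrist"):
    p=imaging.get_image(n);save(p,n+"5.png")
    C=cloud(p);X=C.reshape(-1,3);X=X[~np.isnan(X[:,0])]
    m=X[(abs(X[:,0]-486)<12)&(X[:,1]>40)&(X[:,1]<140)&(X[:,2]>160)&(X[:,2]<260)]
    for z in range(160,250,10):
        k=m[(m[:,2]>=z)&(m[:,2]<z+10)]
        if len(k):print(n,z,len(k),np.round([k[:,1].min(),k[:,1].max()]),np.round(k[:,0].mean()))
    for a in models.landmark_of(p,"lever_grip")[:1]:
        u,v=a["point"];print(a,C[int(v),int(u)])
    for a in models.landmark_of(p,"cover_grip")[:1]:
        u,v=a["point"];print(a,C[int(v),int(u)],ray(p,a["point"],152))
    m=X[(abs(X[:,0]-486)<25)&(X[:,1]>-95)&(X[:,1]<-15)&(X[:,2]>147)&(X[:,2]<165)]
    print("bar",len(m),cv2.minAreaRect(m[:,:2].astype(np.float32)),np.median(m,0))
    m=X[(abs(X[:,0]-486)<70)&(X[:,1]>-168)&(X[:,1]<54)&(X[:,2]>119)&(X[:,2]<129)]
    print("plate",len(m),cv2.minAreaRect(m[:,:2].astype(np.float32)),np.median(m,0))
E
python3 mv.py
```

```text
scene 160 81 [59. 81.] 484.0
scene 170 28 [73. 88.] 479.0
scene 180 21 [79. 95.] 478.0
scene 190 63 [63. 99.] 480.0
scene 200 75 [ 64. 108.] 480.0
scene 210 36 [ 69. 112.] 478.0
scene 220 74 [101. 117.] 480.0
scene 230 9 [106. 115.] 481.0
{'point': [228.0, 290.9], 'score': 0.89} [478.3660817  104.89875536 228.66475179]
{'point': [306.6, 263.8], 'score': 0.77} [482.0776451  -58.37375576 153.93147085] [480.92955617 -58.9264133  152.        ]
bar 139 ((485.1971435546875, -54.87757873535156), (44.355777740478516, 12.27992057800293), 89.80221557617188) [483.32009891 -53.54744962 153.52229857]
plate 4480 ((485.722412109375, -60.735321044921875), (109.70362091064453, 213.384521484375), 1.1020277738571167) [480.0574575  -44.81203522 123.69459389]
wrist 160 487 [60. 82.] 486.0
wrist 170 14 [79. 84.] 484.0
wrist 180 42 [81. 88.] 483.0
wrist 190 178 [63. 89.] 484.0
wrist 200 476 [63. 84.] 484.0
wrist 210 3 [69. 70.] 484.0
{'point': [320.1, 191.2], 'score': 0.78} [484.89198966 -57.2619083  155.20212828] [484.99503145 -58.34790005 152.        ]
bar 550 ((486.1904602050781, -53.51405334472656), (10.716917991638184, 44.63232421875), 1.3653768301010132) [486.20860667 -52.22132943 155.26605751]
plate 19022 ((486.24017333984375, -60.812530517578125), (108.16437530517578, 214.5949249267578), 1.117085576057434) [485.95586273 -37.07630034 124.92437019]
now [486.2 -58.1 279.8] yaw 91.26 q [ 0.32  0.36 -0.34  1.88  0.15  0.93 -0.07] w 50.1 t 9.8
```

View pics/wrist5.png

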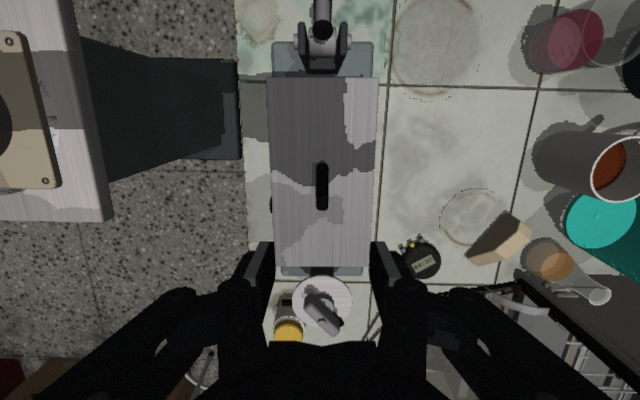

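drive_tool(
  deltas="0.004 0 0.05 0 0.05;0.0045 0 0.10 0 0.05;0.0045 0 0.13 0 0.05;0.0045 0 0.148 0 0.05;0.0045 0 0.148 0 0.05;0.0045 0 0.148 0 0;0.0045 0 0.148 0 0;0.0045 0 0.148 0 0;0.0045 0 0.148 0 0",
)

```text
clock: 10.92
eef_pos: [486.7, -54.6, 132.8]
tool_rot: [3.14, 0.0, 1.591]
force: [-0.7, -0.0, 5.4]
width: 10.5
```

```bash
python3 mv.py "655 0 230 91.15" "655 0 32 91.15"
```

```text
now [486.7 -54.6 132.8] yaw 91.15 q [ 0.24  0.56 -0.27  2.05  0.27  0.56 -0.2 ] w 10.5 t 10.93
655 0 230 91.15 -> [ 0.0512  0.1696 -0.0968] 0.0
655 0 32 91.15 -> [0.0513 0.1692 0.1012] 0.0
```

drive_tool(
  deltas="0 0 -0.01 0 0;0 0 -0.025 0 0;0 0 -0.05 0 0;0 0 -0.075 0 0;0 0.02 -0.08 0 0;0 0.05 -0.08 0 0;0 0.09 -0.08 0 0;0.01 0.13 -0.08 0 0;0.03 0.16 -0.08 0 0;0.045 0.169 -0.08 0 0;0.051 0.169 -0.08 0 0;0.051 0.169 -0.08 0 0",
)

```text
clock: 12.42
eef_pos: [652.6, -0.2, 211.8]
tool_rot: [-3.14, 0.001, 1.592]
force: [-0.5, -0.4, -3.6]
width: 10.6
```

```bash
python3 - <<'E'
from h import *
for n in("scene","wrist"):
    p=imaging.get_image(n);save(p,n+"6.png")
E
python3 mv.py "655 0 22 91.15"
```

```text
now [653.   -1.6 212. ] yaw 91.1 q [ 0.13  0.67 -0.3   1.52  0.22  0.99 -0.21] w 10.8 t 12.53
655 0 22 91.15 -> [0.0018 0.0022 0.19  ] -0.05
```

View pics/wrist6.png

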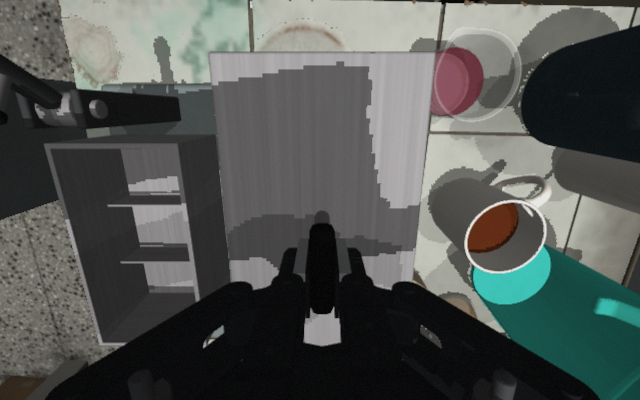

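View pics/scene6.png

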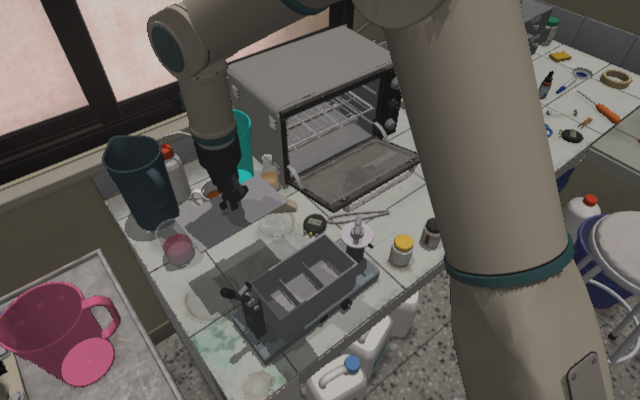

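drive_tool(
  deltas="0 0 0.05 0 0;0 0 0.10 0 0;0 0 0.14 0 0;0 0 0.165 0 0;0 0 0.18 0 0;0 0 0.186 0 0;0 0 0.189 0 0;0 0 0.191 0 0;0 0 0.191 0 0",
)

```text
clock: 13.65
eef_pos: [654.3, -0.2, 21.3]
tool_rot: [3.141, 0.0, 1.591]
force: [-0.4, 0.7, -2.8]
width: 10.5
```

drive_tool(
  deltas="0 0 0.0015 0 0;0 0 0.0015 0 0;0 0 0.0015 0 0",
)

```text
clock: 14.02
eef_pos: [654.5, -0.2, 21.0]
tool_rot: [3.14, 0.0, 1.591]
force: [-1.8, -0.1, 5.9]
width: 10.5
```

Touching down. Release and rise, then look.

drive_tool(
  deltas="0 0 0 0 0.035;0 0 0 0 0.04;0 0 0 0 0.04;0 0 -0.05 0 0.05;0 0 -0.10 0 0.07;0 0 -0.15 0 0.07;0 0 -0.19 0 0.07;0 0 -0.19 0 0.07;0 0 -0.19 0 0.07",
)

```text
clock: 15.15
eef_pos: [653.4, -0.4, 208.6]
tool_rot: [-3.141, 0.0, 1.591]
force: [-0.3, 0.3, -0.3]
width: 69.8
```

```bash
python3 - <<'E'
from h import *
for n in("scene","wrist"):
    p=imaging.get_image(n);save(p,n+"7.png");C=cloud(p);X=C.reshape(-1,3);X=X[~np.isnan(X[:,0])]
    # inner box: rim
    m=X[(X[:,2]>114)&(X[:,2]<124)&(X[:,0]>410)&(X[:,0]<560)&(X[:,1]>-172)&(X[:,1]<52)]
    if len(m):print(n,"rim",len(m),cv2.minAreaRect(m[:,:2].astype(np.float32)))
    m=X[(X[:,2]>67)&(X[:,2]<80)&(X[:,0]>440)&(X[:,0]<530)&(X[:,1]>-160)&(X[:,1]<40)]
    if len(m):print("div",len(m),np.round(np.sort(m[:,1])[::max(1,len(m)//15)]))
    m=X[(X[:,2]>5)&(X[:,2]<17)&(X[:,0]>580)&(X[:,0]<740)&(X[:,1]>-130)&(X[:,1]<130)]
    if len(m):print("cov",cv2.minAreaRect(m[:,:2].astype(np.float32)),np.median(m[:,2]))
E
python3 mv.py
```

```text
scene rim 816 ((485.9521789550781, -62.41399383544922), (108.55191040039062, 213.54275512695312), 1.0039974451065063)
div 193 [-152. -151. -151. -150. -150. -150.  -89.  -87.  -87.  -87.  -86.  -85.
  -24.  -23.  -23.  -22.  -21.]
cov ((669.69873046875, -0.6532211303710938), (136.9297637939453, 203.23971557617188), 2.1838431358337402) 11.938343240952975
wrist rim 4142 ((485.8361511230469, -44.65910339355469), (108.23883056640625, 178.88043212890625), 1.2310214042663574)
div 606 [-88. -87. -86. -86. -86. -86. -85. -85. -85. -23. -22. -22. -22. -21.
 -21. -21.]
cov ((654.25830078125, 0.13559722900390625), (108.46299743652344, 200.27093505859375), 1.2355471849441528) 12.915036341245326
now [ 6.529e+02 -4.000e-01  2.076e+02] yaw 91.16 q [ 0.13  0.67 -0.3   1.52  0.23  0.98 -0.21] w 70.3 t 15.25
```

View pics/scene7.png

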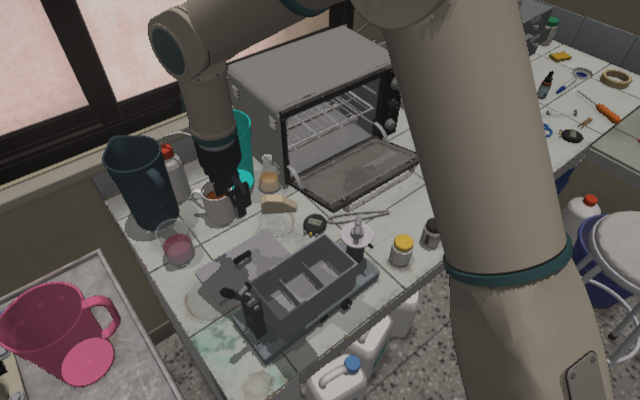

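View pics/wrist7.png

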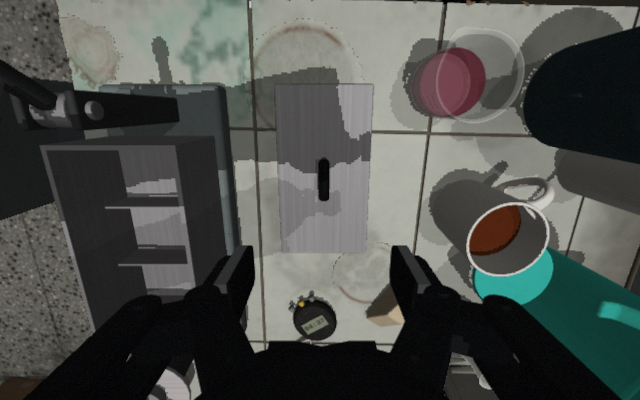

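```bash
python3 mv.py "440.5 -325 190 91.15"
```

```text
now [ 6.529e+02 -4.000e-01  2.076e+02] yaw 91.16 q [ 0.13  0.67 -0.3   1.52  0.23  0.98 -0.21] w 70.3 t 15.25
440.5 -325 190 91.15 -> [-0.3202 -0.2189  0.0183] 0.01
```

drive_tool(
  deltas="-0.035 -0.024 0 0 0.07;-0.071 -0.049 0 0 0.07;-0.107 -0.073 0 0 0.07;-0.142 -0.097 0 0 0.07;-0.178 -0.122 0 0 0.07;-0.214 -0.146 0 0 0.07;-0.25 -0.17 0 0 0.07;-0.285 -0.195 0.01 0 0.07;-0.32 -0.219 0.018 0 0.07;-0.32 -0.219 0.018 0 0.07;-0.32 -0.219 0.018 0 0.07",
)

```text
clock: 16.62
eef_pos: [441.5, -323.8, 190.4]
tool_rot: [-3.141, -0.002, 1.591]
force: [0.0, 0.4, -0.3]
width: 70.1
```

```bash
cat > jar.py <<'E'
from h import *
import sys
tag=sys.argv[1]
for n in("wrist","scene","side"):
    p=imaging.get_image(n);save(p,n+tag+".png");C=cloud(p);X=C.reshape(-1,3);X=X[~np.isnan(X[:,0])]
    for nm,(x,y) in{"yel":(440,-309),"blk":(429,-404)}.items():
        m=X[(abs(X[:,0]-x)<45)&(abs(X[:,1]-y)<45)&(X[:,2]>60)&(X[:,2]<75)]
        if len(m)>20:print(n,nm,len(m),np.round(cv2.minEnclosingCircle(m[:,:2].astype(np.float32))[0],1),np.median(m[:,2]),np.round((m.min(0)+m.max(0))/2,1))
E
python3 jar.py 8; python3 mv.py "440.5 -309.5 23 91.15"
```

```text
wrist yel 1704 [ 440.7 -307.6] 66.79462282411558 [ 440.7 -307.5   64.5]
wrist blk 1225 [ 429.  -401.6] 70.71196784059089 [ 428.8 -401.6   66.4]
scene yel 242 [ 440.4 -307.6] 65.35595370214247 [ 440.1 -307.8   64.7]
scene blk 205 [ 428.2 -401.8] 68.91423360907186 [ 428.1 -402.    66.7]
side yel 165 [ 440.9 -310.3] 66.20303892363455 [ 441.6 -309.8   64.2]
side blk 220 [ 428.9 -404.6] 69.88879283134744 [ 429.  -404.3   66. ]
now [ 442.4 -323.2  191.1] yaw 91.3 q [ 0.79  0.55 -0.32  1.84  0.23  0.79  0.38] w 70.3 t 16.77
440.5 -309.5 23 91.15 -> [ 0.0136 -0.0017  0.1681] 0.15
```

View pics/wrist8.png

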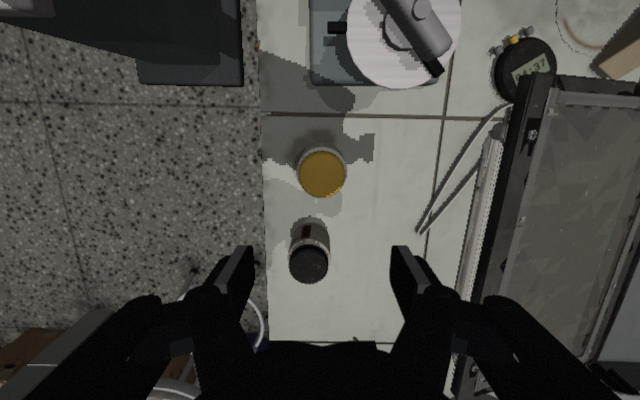

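drive_tool(
  deltas="0.0165 0 0.05 0 0.07;0.0165 0 0.10 0 0.07;0.0165 0 0.135 0 0.07;0.0165 0 0.155 0 0.07;0.0165 0 0.167 0 0.07;0.0165 0 0.167 0 0.07;0.0165 0 0.167 0 0.0;0.0165 0 0.167 0 0.0;0.0165 0 0.167 0 0.0;0.0165 0 0.167 0 0.0",
)

```text
clock: 18.02
eef_pos: [441.9, -308.4, 25.5]
tool_rot: [3.14, 0.001, 1.591]
force: [-0.3, 0.4, 6.2]
width: 48.6
```

drive_tool(
  deltas="0 0 -0.01 0 0;0 0 -0.03 0 0;0 0 -0.08 0 0;0 0 -0.13 0 0;0 0 -0.18 0 0;0 0 -0.18 0 0;0 0 -0.18 0 0",
)

```text
clock: 18.9
eef_pos: [440.3, -307.9, 204.1]
tool_rot: [-3.141, -0.0, 1.591]
force: [0.4, -0.4, -1.8]
width: 48.5
```

```bash
python3 - <<'E'
from h import *
p=imaging.get_image("wrist");save(p,"wrist9.png")
E
python3 mv.py "486 -54.4 203 91.15" "487.3 -118.4 203 91.15"
```

```text
now [ 440.  -307.7  203.3] yaw 91.15 q [ 0.78  0.52 -0.33  1.86  0.23  0.8   0.35] w 48.5 t 18.95
486 -54.4 203 91.15 -> [0.2523 0.0511 0.0005] -0.0
487.3 -118.4 203 91.15 -> [0.1883 0.0511 0.0004] -0.0
```

View pics/wrist9.png

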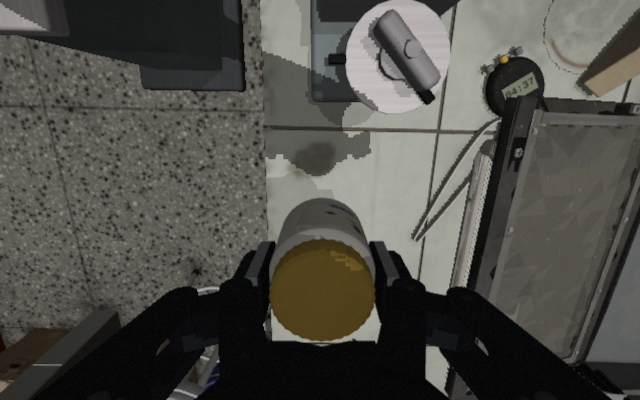

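```bash
cat > cap.py <<'E'
from h import *
s=ctrl.read_state();P=s["eef_pos"];p=imaging.get_image("wrist")
hsv=cv2.cvtColor(p["color"],cv2.COLOR_RGB2HSV);C=cloud(p)
m=~np.isnan(C[...,0])&(C[...,2]>P[2]+30)&(C[...,2]<P[2]+55)&(np.hypot(C[...,0]-P[0],C[...,1]-P[1])<24)
X=C[m];print(len(X),P,np.round(np.percentile(X,[1,50,99],axis=0),1),cv2.minEnclosingCircle(X[:,:2].astype(np.float32)))
E
python3 cap.py
```

```text
8482 [ 439.95110617 -307.68356121  203.29368588] [[ 419.8 -325.7  234.2]
 [ 440.  -302.8  244.6]
 [ 460.3 -285.3  246. ]] ((439.26409912109375, -307.5760192871094), 23.264694213867188)
```

drive_tool(
  deltas="0.02 0.005 -0.02 0 0;0.06 0.012 -0.03 0 0;0.10 0.02 -0.03 0 0;0.14 0.03 -0.03 0 0;0.18 0.04 -0.03 0 0;0.22 0.047 -0.02 0 0;0.245 0.051 -0.01 0 0;0.252 0.051 0 0 0;0.252 0.051 0 0 0;0.252 0.051 0 0 0",
)

```text
clock: 20.25
eef_pos: [487.0, -56.3, 204.4]
tool_rot: [-3.142, 0.001, 1.589]
force: [0.1, -0.5, -2.3]
width: 48.5
```

```bash
python3 - <<'E'
from h import *
p=imaging.get_image("wrist");save(p,"wrist10.png")
E
python3 cap.py; python3 mv.py "486 -54.4 64 91.15"
```

```text
8472 [487.08011182 -56.39657368 204.52537652] [[466.8 -74.5 235.5]
 [487.  -51.4 245.9]
 [507.3 -34.  247.2]] ((486.23455810546875, -56.063838958740234), 23.155378341674805)
now [487.1 -56.3 204.6] yaw 91.04 q [ 0.31  0.46 -0.36  1.98  0.23  0.75 -0.17] w 48.7 t 20.35
486 -54.4 64 91.15 -> [ 0.002  -0.0012  0.1405] -0.11
```

View pics/wrist10.png

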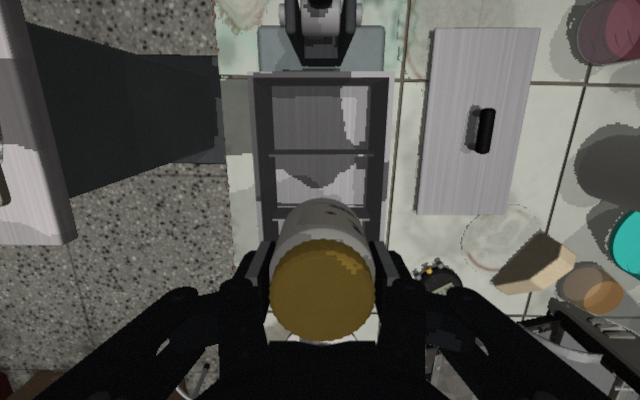

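drive_tool(
  deltas="0.001 0 0.04 0 0;0.001 0 0.075 0 0;0.001 0 0.10 0 0;0.001 0 0.12 0 0;0.001 0 0.13 0 0;0.001 0 0.135 0 0;0.001 0 0.137 0 0;0.001 0 0.137 0 0",
)

```text
clock: 21.35
eef_pos: [487.5, -55.1, 72.6]
tool_rot: [3.138, 0.003, 1.59]
force: [-15.2, -0.2, 52.4]
width: 48.8
```

drive_tool(
  deltas="0 0 -0.008 0 0;0 0 -0.011 0 0;0 0 -0.011 0 0",
)

```text
clock: 21.72
eef_pos: [487.3, -54.3, 78.2]
tool_rot: [3.141, -0.0, 1.59]
force: [-1.1, -0.2, -1.7]
width: 48.5
```

```bash
python3 - <<'E'
from h import *
p=imaging.get_image("wrist");save(p,"wrist11.png")
p=imaging.get_image("scene");c=p["color"][150:350,190:450];cv2.imwrite("pics/zoom11.png",cv2.cvtColor(cv2.resize(c,None,fx=3,fy=3,interpolation=2),cv2.COLOR_RGB2BGR))
p=imaging.get_image("side");c=p["color"][120:250,220:380];cv2.imwrite("pics/side11.png",cv2.cvtColor(cv2.resize(c,None,fx=4,fy=4,interpolation=2),cv2.COLOR_RGB2BGR))
E
python3 mv.py
```

```text
now [486.8 -54.1  77.7] yaw 91.15 q [ 0.22  0.66 -0.25  2.08  0.36  0.44 -0.29] w 48.8 t 21.88
```

View pics/zoom11.png

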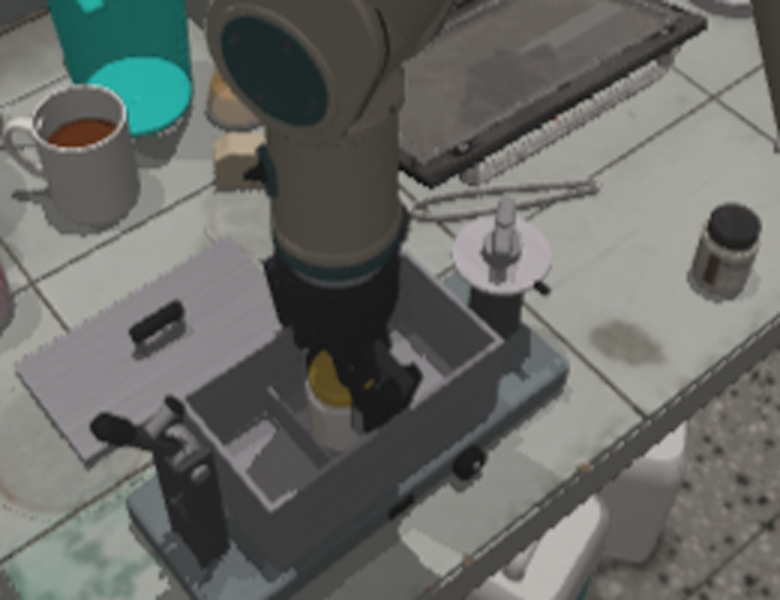

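View pics/side11.png

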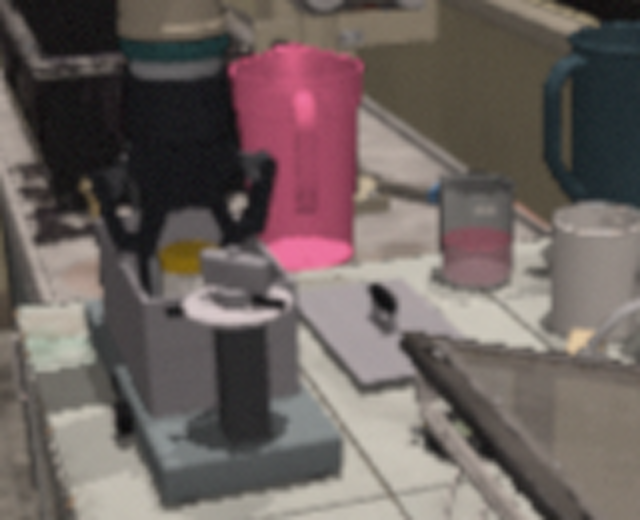

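View pics/wrist11.png

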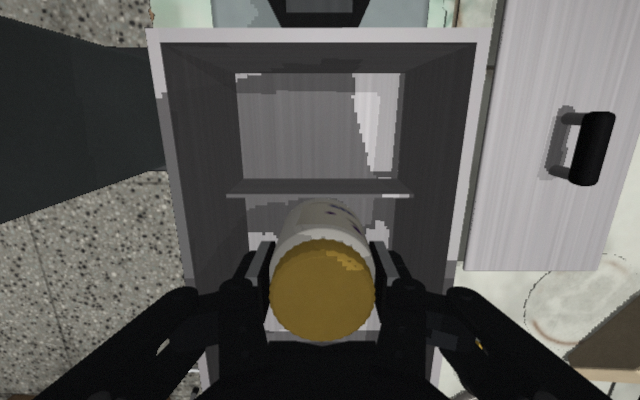

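drive_tool(
  deltas="0 0 -0.05 0 0;0 0 -0.10 0 0;-0.02 0 -0.14 0 0;-0.06 -0.01 -0.145 0 0;-0.10 -0.02 -0.145 0 0;-0.15 -0.03 -0.145 0 0;-0.20 -0.04 -0.14 0 0;-0.24 -0.049 -0.12 0 0;-0.254 -0.051 -0.08 0 0;-0.254 -0.051 -0.02 0 0;-0.254 -0.051 0.02 0 0;-0.254 -0.051 0.045 0 0",
)

```text
clock: 23.38
eef_pos: [439.7, -308.2, 30.3]
tool_rot: [-3.138, -0.002, 1.591]
force: [0.6, 0.1, -1.5]
width: 48.6
```

```bash
python3 mv.py "- - 26 91.15" "- - 41 91.15"
```

```text
now [ 439.7 -308.2   30.3] yaw 91.16 q [ 0.7   0.79 -0.22  1.97  0.38  0.43  0.21] w 48.6 t 23.38
- - 26 91.15 -> [-0.      0.      0.0043] 0.01
- - 41 91.15 -> [ 0.     -0.     -0.0107] 0.01
```

drive_tool(
  deltas="0 0 0.0 0 0;0 0 0.003 0 0;0 0 0.005 0 0;0 0 0.005 0 0",
)

```text
clock: 23.88
eef_pos: [441.5, -309.4, 28.9]
tool_rot: [3.141, 0.001, 1.591]
force: [-0.2, -0.2, -1.7]
width: 48.6
```

drive_tool(
  deltas="0 0 0.002 0 0;0 0 0.003 0 0;0 0 0.003 0 0",
)

```text
clock: 24.25
eef_pos: [441.2, -309.1, 25.5]
tool_rot: [3.141, 0.0, 1.591]
force: [0.3, 0.1, 2.0]
width: 48.5
```

drive_tool(
  deltas="0 0 0 0 0.06;0 0 0 0 0.06;0 0 -0.0155 0 0.06;0 0 -0.0155 0 0.06;0 0 -0.0155 0 0.06;0 0 -0.0155 0 0;0 0 -0.0155 0 0;0 0 -0.0155 0 0;0 0 -0.0155 0 0",
)

```text
clock: 25.38
eef_pos: [441.2, -309.1, 41.2]
tool_rot: [-3.142, 0.0, 1.591]
force: [-0.9, -0.1, 7.5]
width: 47.7
```

drive_tool(
  deltas="0 0 -0.01 0 0;0 0 -0.04 0 0;0 0 -0.09 0 0;0 0 -0.14 0 0;0 0 -0.18 0 0;0 0 -0.18 0 0;0 0 -0.18 0 0",
)

```text
clock: 26.25
eef_pos: [440.1, -308.8, 220.0]
tool_rot: [-3.14, -0.001, 1.591]
force: [-0.8, 0.3, -3.4]
width: 47.7
```

```bash
python3 - <<'E'
from h import *
p=imaging.get_image("wrist");save(p,"wrist12.png")
E
python3 cap.py; python3 mv.py "485.7 -54.4 220 91.15"
```

```text
91 [ 439.93886522 -308.56396525  219.39888484] [[ 416.  -312.3  249.6]
 [ 416.2 -309.   256.2]
 [ 463.9 -305.1  261.6]] ((439.9301452636719, -308.5069274902344), 23.982772827148438)
now [ 440.  -308.5  219.2] yaw 91.16 q [ 0.81  0.5  -0.38  1.84  0.24  0.85  0.34] w 48.0 t 26.35
485.7 -54.4 220 91.15 -> [ 0.2531  0.0509 -0.0005] 0.01
```

View pics/wrist12.png

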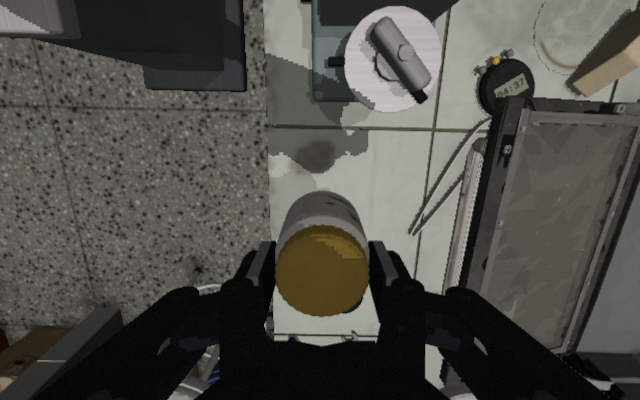

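drive_tool(
  deltas="0.02 0.005 -0.01 0 0;0.06 0.012 -0.02 0 0;0.10 0.02 -0.02 0 0;0.14 0.03 -0.02 0 0;0.18 0.04 -0.02 0 0;0.22 0.047 -0.01 0 0;0.247 0.051 0 0 0;0.253 0.051 0.02 0 0;0.253 0.051 0.04 0 0;0.253 0.051 0.04 0 0;0.253 0.051 0.04 0 0",
)

```text
clock: 27.72
eef_pos: [487.3, -54.3, 181.3]
tool_rot: [3.141, -0.0, 1.592]
force: [0.2, -0.4, -2.1]
width: 48.2
```

```bash
python3 - <<'E'
from h import *
p=imaging.get_image("wrist");save(p,"wrist13.png")
C=cloud(p)
for n in("scene","wrist"):
    p=imaging.get_image(n);C=cloud(p);X=C.reshape(-1,3);X=X[~np.isnan(X[:,0])]
    m=X[(X[:,2]>112)&(X[:,2]<126)&(X[:,0]>410)&(X[:,0]<560)&(X[:,1]>-100)&(X[:,1]<45)]
    l=m[(m[:,0]<460)];r=m[m[:,0]>510]
    for k in(l,r):
        if len(k):print(n,np.polyfit(k[:,1]+54.4,k[:,0],1))
E
python3 mv.py "485.7 -54.4 79.5 91.15"
```

```text
scene [4.05490369e-02 4.33778403e+02]
scene [-9.93271290e-02  5.38541241e+02]
wrist [5.00413170e-02 4.34844942e+02]
wrist [-8.51219928e-02  5.37849671e+02]
now [487.6 -55.  181.6] yaw 91.15 q [ 0.32  0.5  -0.38  2.    0.28  0.69 -0.22] w 48.1 t 27.88
485.7 -54.4 79.5 91.15 -> [ 0.0006 -0.002   0.1021] -0.0
```

View pics/wrist13.png

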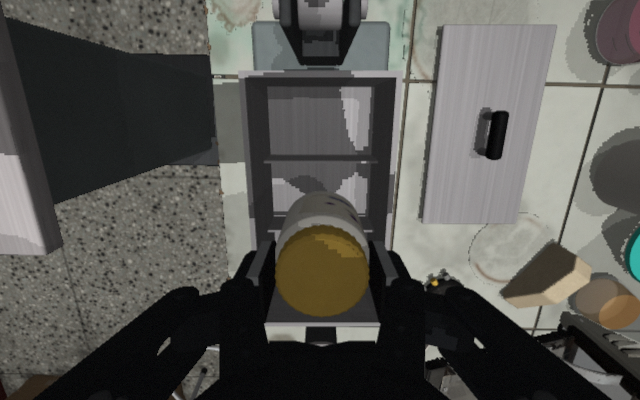

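drive_tool(
  deltas="0.0005 -0.0015 0.03 0 0;0.0005 -0.0015 0.06 0 0;0.0005 -0.0015 0.08 0 0;0.0005 -0.0015 0.09 0 0;0.0005 -0.0015 0.095 0 0;0.0005 -0.0015 0.097 0 0;0.0005 -0.0015 0.097 0 0",
)

```text
clock: 28.75
eef_pos: [485.9, -54.7, 84.2]
tool_rot: [3.141, 0.0, 1.591]
force: [0.1, 0.3, -1.7]
width: 47.7
```

drive_tool(
  deltas="0 0 0.0015 0 0;0 0 0.003 0 0;0 0 0.004 0 0;0 0 0.004 0 0",
)

```text
clock: 29.25
eef_pos: [485.4, -54.6, 79.6]
tool_rot: [-3.141, -0.0, 1.591]
force: [1.0, -0.2, -1.5]
width: 47.9
```

drive_tool(
  deltas="0 0 0.0005 0 0;0 0 0.001 0 0;0 0 0.001 0 0",
)

```text
clock: 29.62
eef_pos: [485.6, -54.6, 79.2]
tool_rot: [3.141, 0.0, 1.591]
force: [-0.4, 0.0, 5.5]
width: 47.7
```

Seated on the floor. Release with a small opening and rise.

drive_tool(
  deltas="0 0 0 0 0.053;0 0 0 0 0.055;0 0 0 0 0.056;0 0 -0.015 0 0.056;0 0 -0.04 0 0.056;0 0 -0.08 0 0.06;0 0 -0.12 0 0.07;0 0 -0.12 0 0.07;0 0 -0.12 0 0.07",
)

```text
clock: 30.75
eef_pos: [485.1, -54.8, 198.9]
tool_rot: [3.142, 0.0, 1.591]
force: [-0.1, -0.3, 0.1]
width: 70.0
```

```bash
python3 - <<'E'
from h import *
p=imaging.get_image("wrist");save(p,"wrist14.png")
C=cloud(p);X=C.reshape(-1,3);X=X[~np.isnan(X[:,0])]
m=X[(X[:,2]>98)&(X[:,2]<110)&(np.hypot(X[:,0]-486,X[:,1]+54)<28)]
print(len(m),np.median(m,0),cv2.minEnclosingCircle(m[:,:2].astype(np.float32)))
E
python3 mv.py "430 -420 190 91.15"
```

```text
2025 [485.64085083 -52.58003607 104.78102161] ((485.74603271484375, -53.86085891723633), 22.20758056640625)
now [484.7 -54.8 198.3] yaw 91.15 q [ 0.34  0.47 -0.41  1.99  0.27  0.74 -0.21] w 70.0 t 30.8
430 -420 190 91.15 -> [-0.3641 -0.0621  0.0084] 0.0
```

View pics/wrist14.png

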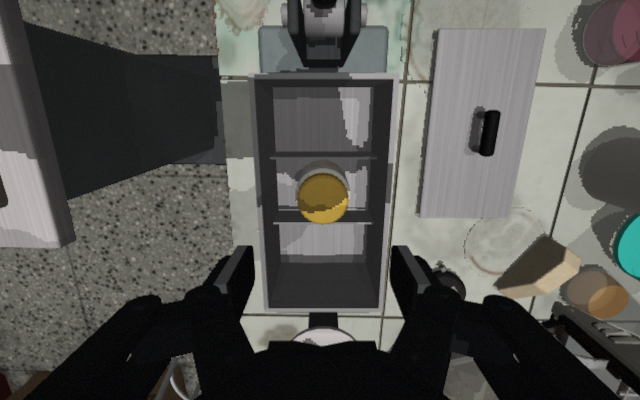

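drive_tool(
  deltas="-0.036 -0.006 0 0 0.07;-0.073 -0.012 0 0 0.07;-0.11 -0.019 0 0 0.07;-0.146 -0.025 0 0 0.07;-0.182 -0.031 0 0 0.07;-0.218 -0.037 0 0 0.07;-0.255 -0.044 0 0 0.07;-0.29 -0.05 0 0 0.07;-0.327 -0.056 0.005 0 0.07;-0.364 -0.062 0.008 0 0.07;-0.364 -0.062 0.008 0 0.07;-0.364 -0.062 0.008 0 0.07",
)

```text
clock: 32.3
eef_pos: [430.7, -418.5, 189.5]
tool_rot: [-3.14, -0.003, 1.592]
force: [-0.2, 0.3, 0.4]
width: 70.1
```

```bash
python3 jar.py 15; python3 mv.py "428.8 -402.2 41 91.15"
```

```text
now [ 431.4 -418.2  190.5] yaw 91.29 q [ 0.97  0.63 -0.39  1.7   0.29  0.88  0.48] w 70.1 t 32.45
428.8 -402.2 41 91.15 -> [ 0.0159 -0.0022  0.1495] 0.14
```

View pics/wrist15.png

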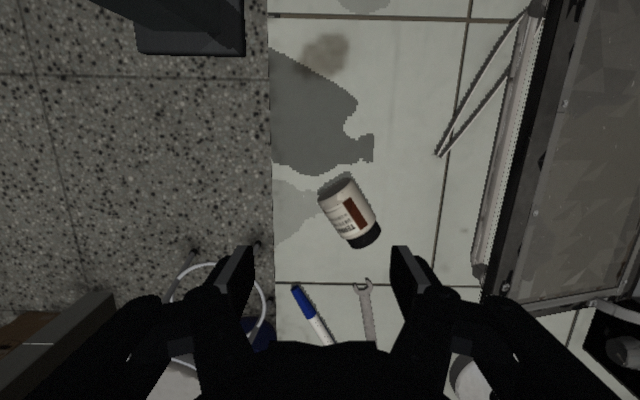

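View pics/scene15.png

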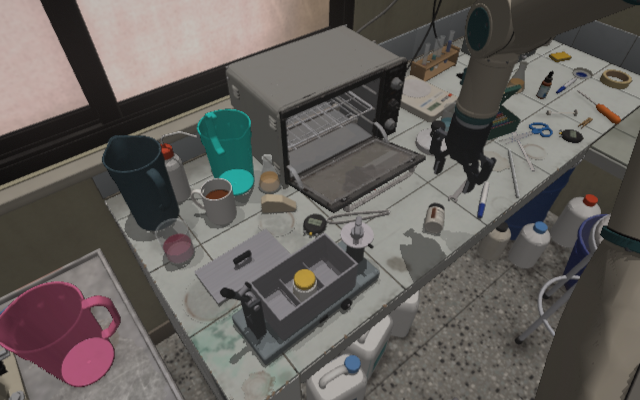

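```bash
cat > lie.py <<'E'
from h import *
for n in("wrist","scene","side"):
    p=imaging.get_image(n);C=cloud(p)
    m=~np.isnan(C[...,0])&(C[...,2]>8)&(C[...,2]<56)&(C[...,0]>390)&(C[...,0]<500)&(C[...,1]>-460)&(C[...,1]<-300)
    X=C[m]; 
    if len(X)<30: print(n,len(X));continue
    t=X[X[:,2]>28]
    r=cv2.minAreaRect(t[:,:2].astype(np.float32));print(n,len(X),"z99",np.percentile(X[:,2],99),"rect",np.round(r[0],1),np.round(r[1],1),round(r[2],1))
    ridge=X[X[:,2]>np.percentile(X[:,2],90)-0.5]
    c=p["color"][m].astype(int).sum(1); cap=X[(c<130)&(X[:,2]>20)]; 
    if len(cap)>10:print(" cap",len(cap),np.round(np.median(cap,0),1))
    ve=cv2.fitLine(t[:,:2].astype(np.float32),cv2.DIST_L2,0,.01,.01).ravel();print(" dir",np.degrees(np.arctan2(ve[1],ve[0])))
E
python3 lie.py
```

```text
wrist 1867 z99 48.07201520968946 rect [ 457.9 -447.1] [45.3 52.6] 33.9
 cap 254 [ 464.8 -444.7   45.9]
 dir -24.24148
scene 375 z99 47.30972655659617 rect [ 456.9 -446.5] [45.1 53.2] 32.1
 dir -26.19726
side 273 z99 47.40068688919921 rect [ 452.4 -448.2] [35.6 45.8] 38.6
 dir -16.836504
```

```bash
sed -i 's/-460/-540/;s/<500/<530/' lie.py; python3 lie.py
python3 - <<'E'
from h import *
p=imaging.get_image("wrist");save(p,"wrist16.png")
E
```

```text
wrist 2636 z99 47.93714199653844 rect [ 462.6 -454.5] [45.3 70. ] 34.1
 cap 629 [ 472.6 -468.2   43.5]
 dir -55.428326
scene 482 z99 47.979981955685155 rect [ 461.5 -454.2] [44.1 71. ] 32.8
 cap 18 [ 480.8 -474.9   39.7]
 dir -55.21199
side 794 z99 47.33231786210905 rect [ 459.6 -458. ] [38.8 72.5] 38.2
 cap 150 [ 472.2 -487.3   32.4]
 dir -48.801243
```

View pics/wrist16.png

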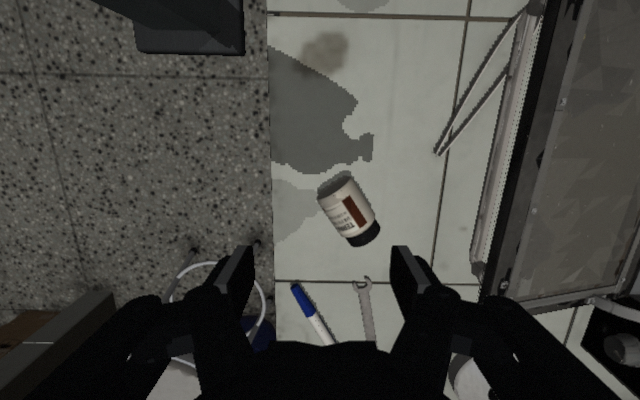

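```bash
python3 mv.py "475.2 -474.4 100 123.5"
```

```text
now [ 431.  -419.6  190.9] yaw 91.18 q [ 0.97  0.63 -0.39  1.69  0.29  0.88  0.48] w 69.8 t 32.8
475.2 -474.4 100 123.5 -> [-0.0557  0.0431  0.0909] -32.32
```

drive_tool(
  deltas="-0.015 0.01 0 -8 0.065;-0.03 0.02 0 -17 0.065;-0.045 0.035 0.03 -26 0.065;-0.0557 0.0431 0.06 -32.3 0.065;-0.0557 0.0431 0.0909 -32.3 0.065;-0.0557 0.0431 0.0909 -32.3 0.065;-0.0557 0.0431 0.0909 -32.3 0.065",
)

```text
clock: 33.67
eef_pos: [475.8, -474.9, 101.0]
tool_rot: [3.141, 0.001, 2.155]
force: [-0.1, -0.2, -0.3]
width: 64.9
```

```bash
python3 lie.py
python3 - <<'E'
from h import *
p=imaging.get_image("wrist");save(p,"wrist17.png")
E
python3 mv.py "475.2 -474.4 5 123.5"
```

```text
wrist 5580 z99 47.967883310041664 rect [ 462.6 -455.1] [45.4 70.4] 34.0
 cap 1743 [ 470.  -466.6   43.5]
 dir -55.669067
scene 486 z99 47.84997262892443 rect [ 461.4 -453.8] [44.6 70.8] 34.5
 cap 50 [ 471.5 -468.4   42. ]
 dir -53.56008
side 801 z99 47.46833674628118 rect [ 460.4 -457.9] [39.3 71.4] 36.2
 cap 186 [ 474.2 -485.8   34. ]
 dir -48.748653
now [ 475.8 -475.1  101.4] yaw 123.46 q [ 1.01  0.85 -0.49  1.55  0.48  0.86  0.93] w 65.1 t 33.88
475.2 -474.4 5 123.5 -> [ 0.0011 -0.0002  0.0964] -0.04
```

View pics/wrist17.png

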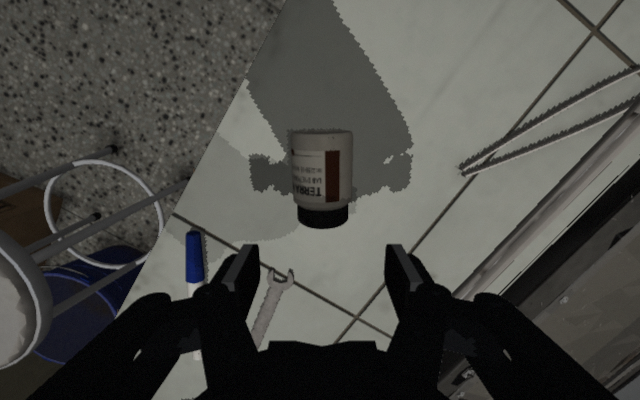

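drive_tool(
  deltas="0 0 0.04 0 0.065;0 0 0.07 0 0.065;0 0 0.088 0 0.065;0 0 0.0945 0 0.065;0 0 0.0945 0 0.065;0 0 0.0945 0 0;0 0 0.0945 0 0;0 0 0.0945 0 0;0 0 0.0945 0 0",
)

```text
clock: 35.0
eef_pos: [476.1, -475.4, 6.9]
tool_rot: [3.141, 0.003, 2.155]
force: [0.1, -0.2, 6.3]
width: 44.4
```

drive_tool(
  deltas="0 0 -0.02 0 0;0 0 -0.05 0 0;0 0 -0.08 0 0;0 0 -0.08 0 0;0 0 -0.08 0 0",
)

```text
clock: 35.62
eef_pos: [474.5, -474.4, 85.1]
tool_rot: [-3.141, -0.001, 2.155]
force: [0.1, 0.3, -0.9]
width: 43.7
```

```bash
python3 - <<'E'
from h import *
p=imaging.get_image("wrist");save(p,"wrist18.png")
p=imaging.get_image("side");c=p["color"][170:330,180:380];cv2.imwrite("pics/side18.png",cv2.cvtColor(cv2.resize(c,None,fx=4,fy=3.7,interpolation=2),cv2.COLOR_RGB2BGR))
E
python3 mv.py
```

```text
now [ 474.2 -474.1   84.2] yaw 123.46 q [ 1.01  0.87 -0.48  1.56  0.49  0.84  0.93] w 43.9 t 35.73
```

View pics/wrist18.png

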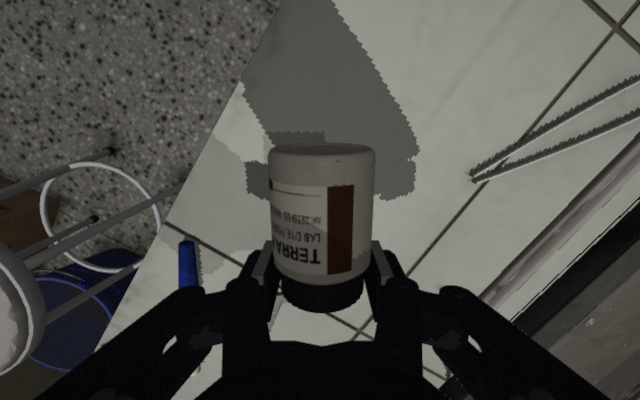

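View pics/side18.png

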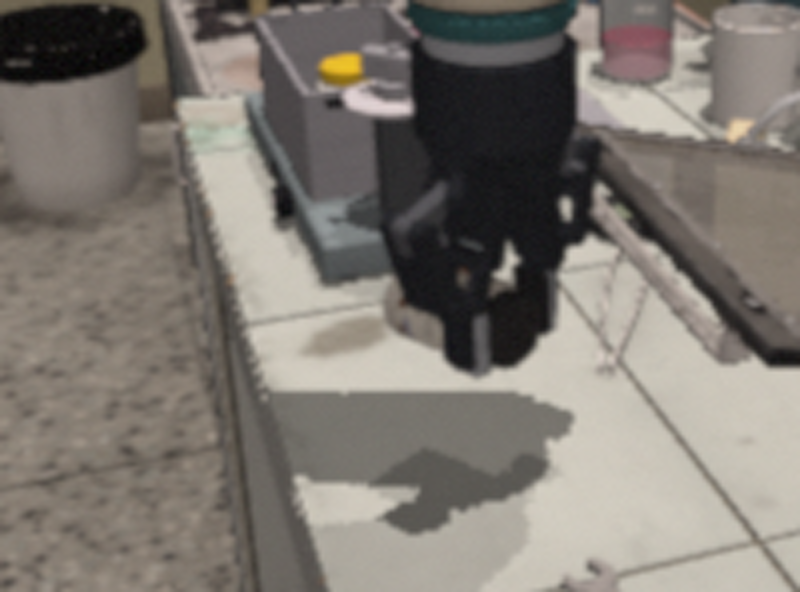

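```bash
python3 - <<'E'
from h import *
for n in("scene","side","wrist"):
    p=imaging.get_image(n);C=cloud(p);X=C.reshape(-1,3);X=X[~np.isnan(X[:,0])]
    for y0 in(-330,-380,-430):
        m=X[(abs(X[:,1]-y0)<15)&(X[:,0]>560)&(X[:,0]<640)&(X[:,2]>30)&(X[:,2]<130)]
        if len(m)<10: continue
        o=np.argsort(m[:,0]);m=m[o];print(n,y0,len(m),[tuple(np.round(v[[0,2]]).astype(int)) for v in m[::max(1,len(m)//14)]])
E
python3 mv.py "505 -390 150 0"
```

```text
scene -330 220 [(np.int64(585), np.int64(62)), (np.int64(587), np.int64(63)), (np.int64(588), np.int64(69)), (np.int64(589), np.int64(69)), (np.int64(590), np.int64(94)), (np.int64(591), np.int64(98)), (np.int64(593), np.int64(70)), (np.int64(595), np.int64(101)), (np.int64(600), np.int64(99)), (np.int64(605), np.int64(100)), (np.int64(610), np.int64(95)), (np.int64(614), np.int64(97)), (np.int64(624), np.int64(89)), (np.int64(630), np.int64(88)), (np.int64(635), np.int64(87))]
scene -380 210 [(np.int64(582), np.int64(68)), (np.int64(586), np.int64(70)), (np.int64(587), np.int64(71)), (np.int64(589), np.int64(102)), (np.int64(589), np.int64(70)), (np.int64(591), np.int64(100)), (np.int64(593), np.int64(70)), (np.int64(596), np.int64(100)), (np.int64(602), np.int64(98)), (np.int64(607), np.int64(98)), (np.int64(614), np.int64(96)), (np.int64(623), np.int64(92)), (np.int64(628), np.int64(89)), (np.int64(634), np.int64(88))]
scene -430 204 [(np.int64(582), np.int64(69)), (np.int64(584), np.int64(63)), (np.int64(586), np.int64(68)), (np.int64(587), np.int64(94)), (np.int64(588), np.int64
[... 2666 characters left out ...]
), (np.int64(599), np.int64(101)), (np.int64(630), np.int64(89))]
wrist -430 5187 [(np.int64(583), np.int64(66)), (np.int64(584), np.int64(66)), (np.int64(586), np.int64(70)), (np.int64(587), np.int64(71)), (np.int64(588), np.int64(96)), (np.int64(588), np.int64(98)), (np.int64(589), np.int64(95)), (np.int64(589), np.int64(104)), (np.int64(592), np.int64(71)), (np.int64(595), np.int64(102)), (np.int64(601), np.int64(100)), (np.int64(607), np.int64(99)), (np.int64(614), np.int64(97)), (np.int64(631), np.int64(88)), (np.int64(640), np.int64(86))]
now [ 474.6 -474.2   84.3] yaw 123.46 q [ 1.01  0.87 -0.48  1.56  0.49  0.84  0.93] w 44.3 t 35.88
505 -390 150 0 -> [ 0.0536  0.0717 -0.0656] 123.46
```

drive_tool(
  deltas="0 0 -0.03 10.3 0;0.01 0.01 -0.06 20.6 0;0.02 0.02 -0.066 31 0;0.03 0.03 -0.066 41 0;0.035 0.04 -0.066 51.5 0;0.04 0.05 -0.066 62 0;0.045 0.06 -0.066 72 0;0.05 0.07 -0.066 82.4 0;0.0536 0.0717 -0.066 93 0;0.0536 0.0717 -0.066 103 0;0.0536 0.0717 -0.066 113.5 0;0.0536 0.0717 -0.066 123.5 0",
)

```text
clock: 37.38
eef_pos: [505.3, -389.8, 150.7]
tool_rot: [-3.141, 0.001, -0.006]
force: [0.1, 0.3, -1.7]
width: 44.4
```

drive_tool(
  deltas="0 0 0 0 0;0 0 0 0 0;0 0 0 0 0",
)

```text
clock: 37.75
eef_pos: [505.3, -390.3, 151.2]
tool_rot: [-3.141, -0.0, 0.001]
force: [-0.1, 0.5, -1.1]
width: 44.2
```

```bash
python3 - <<'E'
from h import *
p=imaging.get_image("wrist");save(p,"wrist19.png")
p=imaging.get_image("side");c=p["color"][150:310,200:400];cv2.imwrite("pics/side19.png",cv2.cvtColor(cv2.resize(c,None,fx=4,fy=3.7,interpolation=2),cv2.COLOR_RGB2BGR))
for n in("side","scene","wrist"):
    p=imaging.get_image(n);C=cloud(p);X=C.reshape(-1,3);X=X[~np.isnan(X[:,0])]
    s=ctrl.read_state()["eef_pos"]
    m=X[(abs(X[:,1]-s[1])<26)&(X[:,0]>s[0]+20)&(X[:,0]<s[0]+75)&(X[:,2]>110)&(X[:,2]<215)]
    if len(m)>20:
        print(n,len(m))
        for a in range(20,75,8):
            k=m[(m[:,0]>=s[0]+a)&(m[:,0]<s[0]+a+8)]
            if len(k)>2:print(a,np.round([k[:,2].min(),k[:,2].max(),k[:,1].min(),k[:,1].max()],1))
E
python3 mv.py
```

```text
side 344
20 [ 148.7  187.1 -415.4 -402.4]
28 [ 147.1  191.  -415.3 -391. ]
36 [ 148.6  191.4 -415.3 -384.3]
44 [ 149.5  191.1 -415.2 -387.5]
52 [ 149.7  190.4 -414.7 -390.2]
scene 94
20 [ 157.4  166.6 -370.3 -367.3]
28 [ 154.4  166.8 -371.6 -366.9]
36 [ 158.   176.7 -372.8 -366.3]
44 [ 154.7  189.5 -397.  -367.7]
52 [ 159.2  190.2 -402.1 -366.5]
wrist 11070
20 [ 171.1  192.7 -412.6 -367. ]
28 [ 171.2  193.  -412.3 -367. ]
36 [ 171.3  193.1 -412.2 -367. ]
44 [ 172.1  192.9 -412.6 -367.4]
52 [ 148.8  192.6 -412.2 -367.3]
now [ 505.3 -390.4  151.3] yaw -0.03 q [ 0.56  0.7   0.09  1.63 -0.08  0.81 -0.89] w 44.2 t 38.0
```

View pics/wrist19.png

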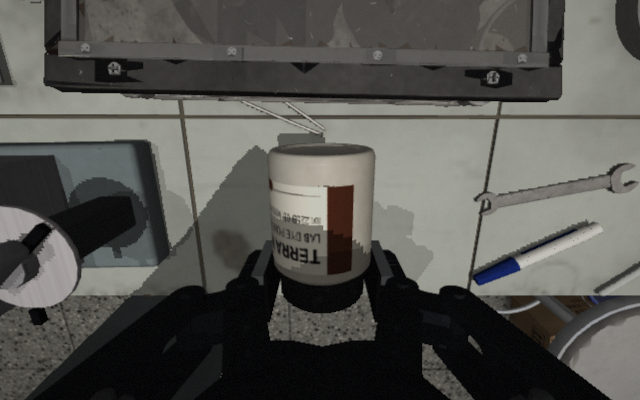

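View pics/side19.png

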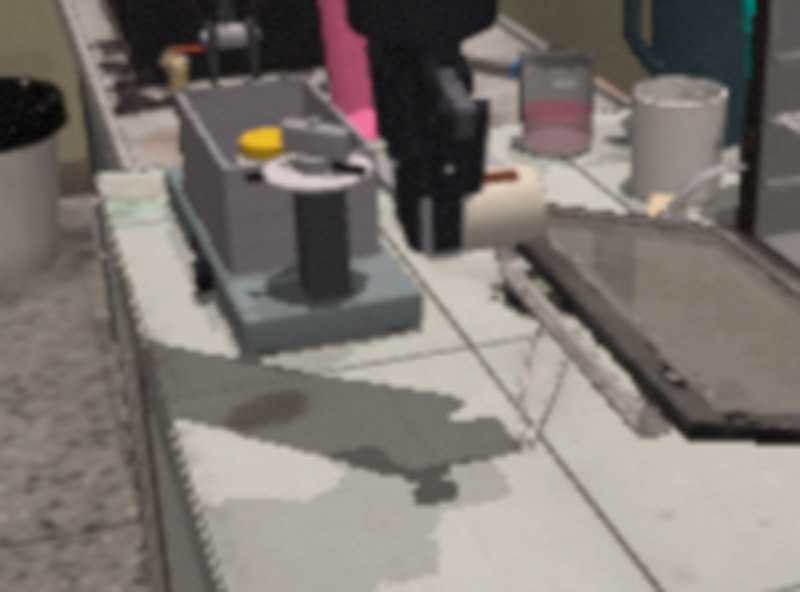

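drive_tool(
  deltas="0.0 0 0.025 0 0;0.01 0 0.052 0 0;0.01 0 0.052 0 0;0.01 0 0.052 0 0",
)

```text
clock: 38.5
eef_pos: [515.5, -390.8, 100.1]
tool_rot: [3.141, -0.001, -0.001]
force: [-0.2, 0.1, -1.0]
width: 44.1
```

```bash
python3 mv.py
```

```text
now [ 515.5 -390.8  100.1] yaw -0.04 q [ 0.56  0.78  0.08  1.64 -0.08  0.73 -0.89] w 44.1 t 38.5
```

drive_tool(
  deltas="0.01 0 0 0 0;0.014 0 0 0 0;0.016 0 -0.005 0 0;0.018 0 -0.0107 0 0;0.0215 0 -0.016 0 0;0.0245 0 -0.021 0 0;0.029 0 -0.0255 0 0;0.033 0 -0.0295 0 0;0.033 0 -0.0295 0 0",
)

```text
clock: 39.62
eef_pos: [549.3, -390.3, 129.3]
tool_rot: [3.141, -0.001, -0.0]
force: [-0.5, -0.3, -1.6]
width: 44.2
```

```bash
python3 - <<'E'
from h import *
p=imaging.get_image("wrist");save(p,"wrist20.png")
p=imaging.get_image("side");c=p["color"][150:310,200:400];cv2.imwrite("pics/side20.png",cv2.cvtColor(cv2.resize(c,None,fx=4,fy=3.7,interpolation=2),cv2.COLOR_RGB2BGR))
E
python3 mv.py
```

```text
now [ 548.3 -390.3  128.7] yaw -0.04 q [ 0.53  0.78  0.09  1.54 -0.08  0.83 -0.93] w 44.4 t 39.73
```

View pics/wrist20.png

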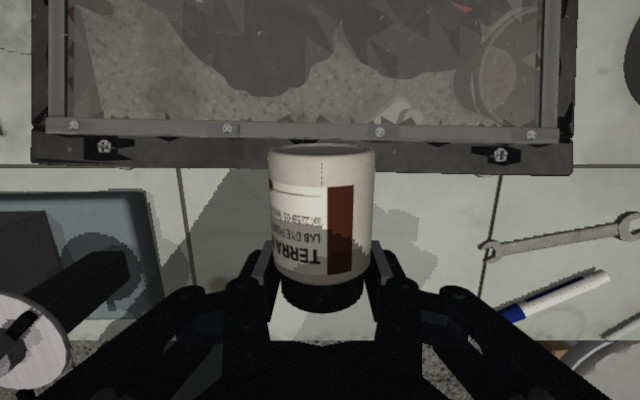

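View pics/side20.png

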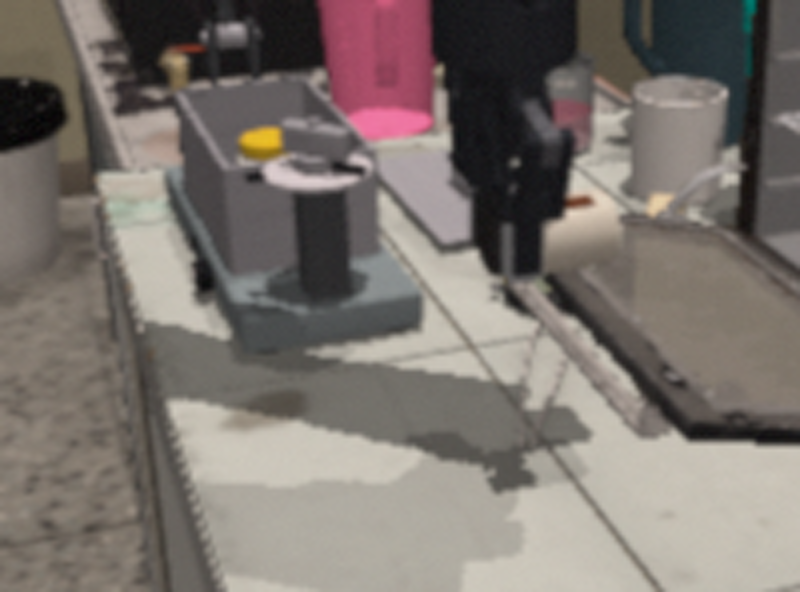

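drive_tool(
  deltas="-0.015 0 0.0 0 0;-0.033 0 0.0 0 0;-0.033 0 0.03 0 0;-0.033 0 0.03 0 0;-0.025 0 0.03 0 0;-0.02 0 0.03 0 0;-0.0175 0 0.03 0 0;-0.0155 0 0.03 0 0;-0.0155 0 0.03 0 0",
)

```text
clock: 40.85
eef_pos: [528.4, -390.7, 99.2]
tool_rot: [-3.14, 0.008, -0.002]
force: [-10.9, 1.4, 4.9]
width: 44.1
```

drive_tool(
  deltas="0.003 0 0 0 0;0.006 0 0 0 0;0.008 0 0 0 0;0.008 0 0 0 0",
)

```text
clock: 41.35
eef_pos: [528.3, -390.6, 98.5]
tool_rot: [-3.136, 0.022, -0.004]
force: [-24.2, 3.7, 13.5]
width: 44.5
```

drive_tool(
  deltas="0.002 0 -0.002 0 0;0.004 0 -0.004 0 0;0.006 0 -0.004 0 0;0.006 0 -0.004 0 0",
)

```text
clock: 41.85
eef_pos: [529.3, -390.6, 101.2]
tool_rot: [-3.134, 0.032, -0.005]
force: [-32.0, 4.3, 14.0]
width: 44.2
```

drive_tool(
  deltas="-0.03 0 0.004 0 0;-0.06 0 0.004 0 0;-0.06 0 0.04 0 0;-0.06 0 0.07 0 0;-0.06 0 0.085 0 0;-0.06 0 0.089 0 0;-0.06 0 0.089 0 0",
)

```text
clock: 42.72
eef_pos: [487.6, -390.7, 14.5]
tool_rot: [3.141, -0.001, -0.001]
force: [-0.8, -0.4, -1.2]
width: 44.4
```

```bash
python3 - <<'E'
from h import *
p=imaging.get_image("side");c=p["color"][150:310,200:400];cv2.imwrite("pics/side21.png",cv2.cvtColor(cv2.resize(c,None,fx=4,fy=3.7,interpolation=2),cv2.COLOR_RGB2BGR))
p=imaging.get_image("wrist");save(p,"wrist21.png")
E
python3 mv.py
```

```text
now [ 487.7 -390.9   14.9] yaw -0.04 q [ 0.59  0.88  0.06  1.73 -0.09  0.53 -0.86] w 44.2 t 42.83
```

View pics/side21.png

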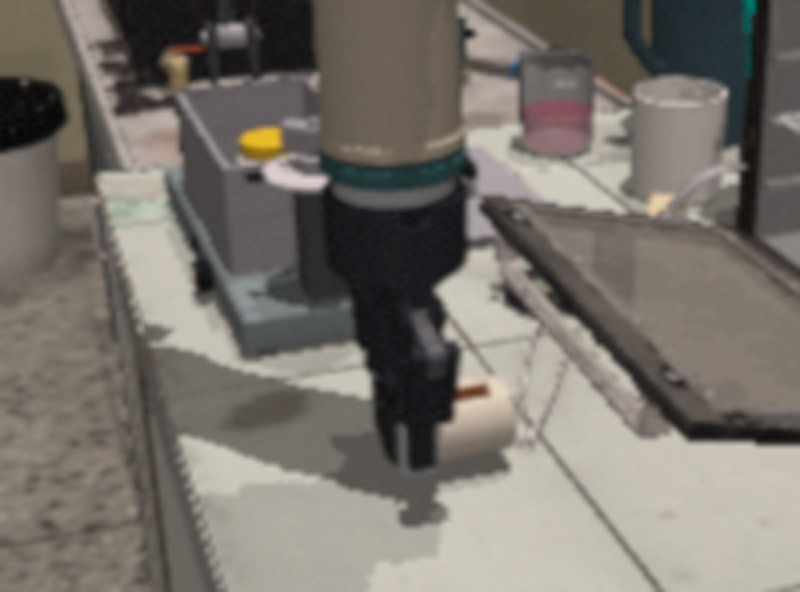

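View pics/wrist21.png

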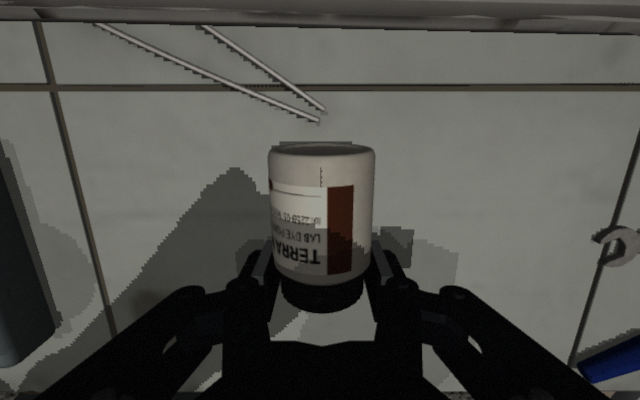

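drive_tool(
  deltas="-0.02 0 0 0 0;-0.02 0 0.004 0 0;-0.02 0 0.008 0 0;-0.02 0 0.008 0 0;-0.02 0 0.008 0 0.055;-0.02 0 0.008 0 0.055;-0.0275 0 0.008 0 0.055;-0.0275 0 0.008 0 0.055;-0.0275 0 0.008 0 0.0;-0.0275 0 0.008 0 0.0;-0.0275 0 0.008 0 0.0;-0.0275 0 0.008 0 0.0",
)

```text
clock: 44.32
eef_pos: [459.0, -390.4, 6.2]
tool_rot: [3.142, 0.0, -0.001]
force: [-2.8, -0.1, 5.9]
width: 43.3
```

```bash
python3 - <<'E'
from h import *
p=imaging.get_image("wrist");save(p,"wrist22.png")
E
python3 mv.py
```

```text
now [ 459.1 -390.4    6.2] yaw -0.05 q [ 0.63  0.87  0.05  1.8  -0.09  0.47 -0.84] w 43.2 t 44.38
```

View pics/wrist22.png

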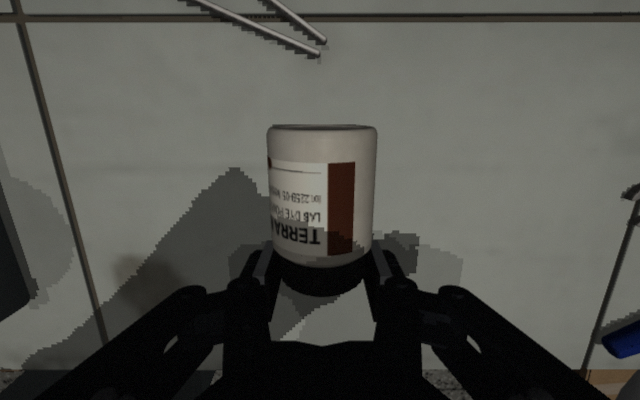

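drive_tool(
  deltas="0 0 -0.015 0 0;0 0 -0.03 0 0;0 0 -0.045 0 0;0 0 -0.055 0 0;0 0 -0.055 0 0;0 0 -0.055 0 0",
)

```text
clock: 45.12
eef_pos: [459.1, -390.1, 60.6]
tool_rot: [-3.141, 0.0, -0.001]
force: [0.8, 0.3, -1.8]
width: 43.2
```

```bash
python3 - <<'E'
from h import *
p=imaging.get_image("side");c=p["color"][150:310,200:400];cv2.imwrite("pics/side23.png",cv2.cvtColor(cv2.resize(c,None,fx=4,fy=3.7,interpolation=2),cv2.COLOR_RGB2BGR))
E
python3 mv.py
```

```text
now [ 459.  -390.    60.3] yaw -0.04 q [ 0.62  0.79  0.06  1.79 -0.08  0.57 -0.84] w 43.2 t 45.17
```

View pics/side23.png

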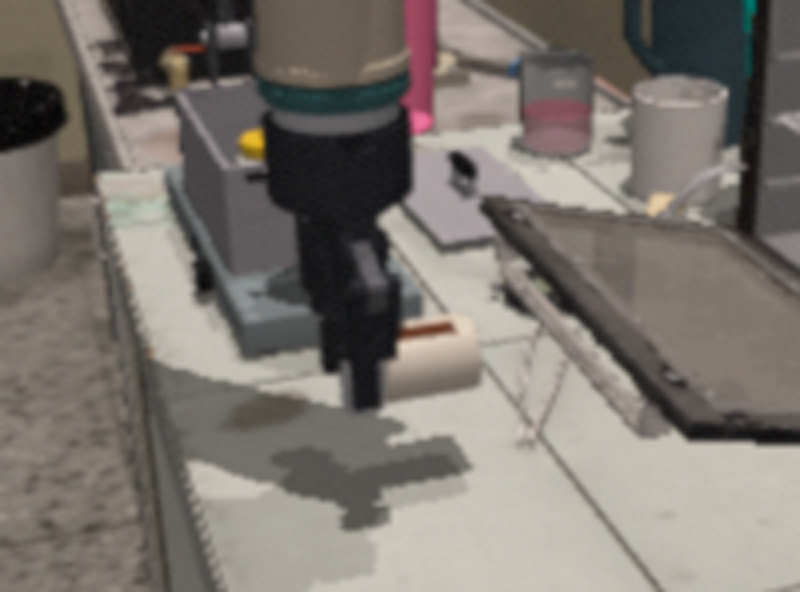

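drive_tool(
  deltas="0.0 0 -0.04 0 0;0.03 0 -0.04 0 0;0.055 0 -0.04 0 0;0.06 0 -0.04 0 0;0.064 0 -0.04 0 0;0.068 0 -0.04 0 0;0.07 0 -0.04 0 0;0.07 0 -0.04 0 0",
)

```text
clock: 46.18
eef_pos: [519.5, -389.5, 99.0]
tool_rot: [-3.136, 0.017, -0.003]
force: [-15.1, 3.5, 7.0]
width: 43.0
```

drive_tool(
  deltas="0.002 0 0 0 0;0.004 0 0 0 0;0.006 0 -0.001 0 0;0.006 0 -0.002 0 0",
)

```text
clock: 46.68
eef_pos: [520.0, -389.4, 100.2]
tool_rot: [-3.133, 0.026, -0.005]
force: [-24.8, 4.2, 9.3]
width: 43.0
```

```bash
python3 - <<'E'
from h import *
p=imaging.get_image("side");c=p["color"][150:310,200:400];cv2.imwrite("pics/side24.png",cv2.cvtColor(cv2.resize(c,None,fx=4,fy=3.7,interpolation=2),cv2.COLOR_RGB2BGR))
E
python3 mv.py
```

```text
now [ 520.  -389.5  100.3] yaw -0.29 q [ 0.54  0.79  0.09  1.6  -0.08  0.78 -0.91] w 43.5 t 46.73
```

View pics/side24.png

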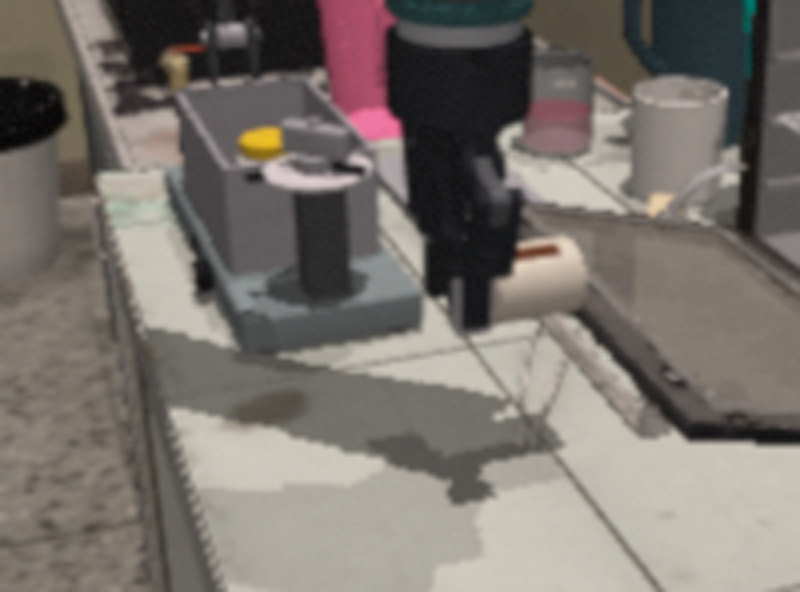

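drive_tool(
  deltas="0 0 0 0 0.041;0 0 0 0 0.042;0 0 0 0 0.0425;0 0 0 0 0.0425",
)

```text
clock: 47.22
eef_pos: [520.0, -389.4, 100.2]
tool_rot: [-3.133, 0.026, -0.005]
force: [-24.0, 5.2, 9.2]
width: 43.3
```

drive_tool(
  deltas="0 0 0 0 0.043;0 0 0 0 0.0435;0 0 0 0 0.0435",
)

```text
clock: 47.6
eef_pos: [520.0, -389.5, 100.2]
tool_rot: [-3.133, 0.026, -0.005]
force: [-23.4, 4.2, 8.1]
width: 43.8
```

drive_tool(
  deltas="0 0 0 0 0.044;0 0 0 0 0.0445;0 0 0 0 0.0445",
)

```text
clock: 47.98
eef_pos: [520.1, -389.5, 100.1]
tool_rot: [-3.133, 0.026, -0.005]
force: [-24.2, 4.2, 9.3]
width: 44.8
```

drive_tool(
  deltas="0 0 0 0 0.045;0 0 0 0 0.045",
)

```text
clock: 48.22
eef_pos: [520.7, -390.6, 100.4]
tool_rot: [-3.135, 0.024, -0.006]
force: [-22.0, 2.8, 7.7]
width: 45.0
```

drive_tool(
  deltas="0 0 0 0 0.0452;0 0 0 0 0.0452",
)

```text
clock: 48.48
eef_pos: [522.6, -390.8, 100.8]
tool_rot: [-3.136, 0.021, -0.005]
force: [-18.8, 2.8, 6.7]
width: 45.2
```

```bash
python3 - <<'E'
from h import *
p=imaging.get_image("side");c=p["color"][150:310,200:400];cv2.imwrite("pics/side25.png",cv2.cvtColor(cv2.resize(c,None,fx=4,fy=3.7,interpolation=2),cv2.COLOR_RGB2BGR))
E
python3 mv.py
```

```text
now [ 522.7 -390.8  100.8] yaw -0.31 q [ 0.54  0.79  0.09  1.6  -0.08  0.77 -0.91] w 45.2 t 48.52
```

View pics/side25.png

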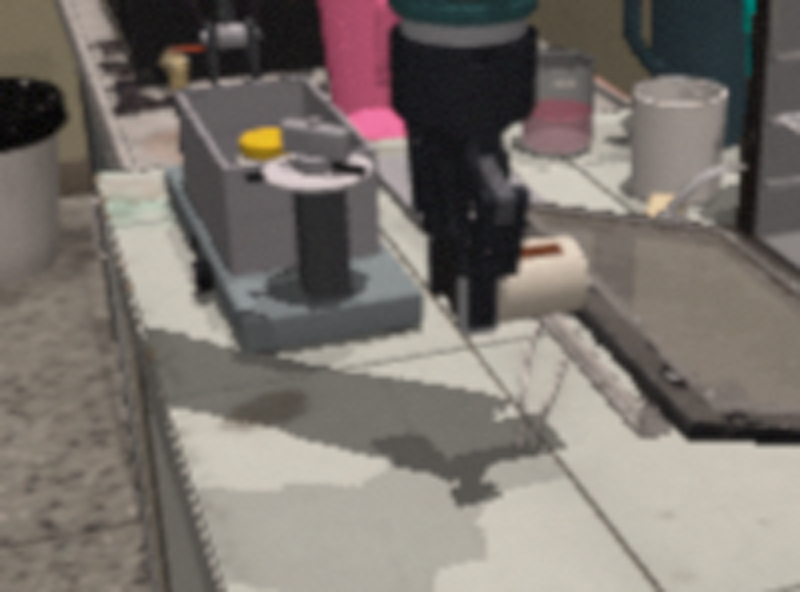

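```bash
cat > tilt.py <<'E'
from h import *
s=ctrl.read_state()["eef_pos"];p=imaging.get_image("wrist");C=cloud(p);X=C.reshape(-1,3);X=X[~np.isnan(X[:,0])]
m=X[(abs(X[:,1]-s[1])<6)&(X[:,0]>s[0]-20)&(X[:,0]<s[0]+75)&(X[:,2]>s[2]-40)&(X[:,2]<s[2]+75)]
for a in range(-20,75,8):
    k=m[(m[:,0]>=s[0]+a)&(m[:,0]<s[0]+a+8)]
    if len(k)>4:print(a,np.round(np.percentile(k[:,2],[2,50,98])-s[2],1))
E
python3 tilt.py
```

```text
-4 [36.3 38.  39.1]
4 [35.6 38.  74.7]
12 [38.3 40.7 42.1]
20 [39.6 40.8 42. ]
28 [39.3 40.6 42. ]
36 [39.  40.3 41.9]
44 [38.8 40.2 41.4]
52 [38.5 39.9 41.3]
60 [-7.3 38.8 40.8]
68 [-0.2  1.2  2.6]
```

drive_tool(
  deltas="0 0 -0.003 0 0.0448;0.001 0 -0.006 0 0.0448;0.002 0 -0.009 0 0.0448;0.003 0 -0.012 0 0.0448;0.004 0 -0.014 0 0.0448",
)

```text
clock: 49.2
eef_pos: [534.2, -390.3, 115.8]
tool_rot: [-3.139, 0.008, -0.003]
force: [-5.7, 0.5, 0.8]
width: 45.3
```

```bash
python3 tilt.py
```

```text
-4 [38.3 39.7 40.9]
4 [33.4 38.1 74.8]
12 [35.3 37.5 39.1]
20 [34.4 36.4 38.1]
28 [32.  34.  35.9]
36 [29.4 31.4 33.5]
44 [26.7 28.9 30.9]
52 [24.1 26.2 28.3]
60 [-15.8  23.   25.5]
68 [-18.1 -16.3 -14.3]
```

drive_tool(
  deltas="0.0035 0 -0.005 0 0.0448;0.007 0 -0.009 0 0.0448;0.011 0 -0.0135 0 0.0448;0.0156 0 -0.0174 0 0.0448;0.0205 0 -0.0208 0 0.0448;0.026 0 -0.0235 0 0.0448;0.026 0 -0.0235 0 0.0448",
)

```text
clock: 50.12
eef_pos: [566.3, -390.8, 140.9]
tool_rot: [3.141, -0.001, -0.0]
force: [-3.4, -0.7, 1.3]
width: 45.1
```

```bash
python3 tilt.py;python3 - <<'E'
from h import *
p=imaging.get_image("side");c=p["color"][150:310,200:400];cv2.imwrite("pics/side26.png",cv2.cvtColor(cv2.resize(c,None,fx=4,fy=3.7,interpolation=2),cv2.COLOR_RGB2BGR))
E
```

```text
-20 [16.9 20.3 24. ]
-12 [24.1 27.8 31.3]
-4 [31.3 35.1 38.4]
4 [34.7 38.6 74.7]
12 [28.4 31.5 35.9]
20 [22.  26.7 30.2]
28 [13.2 18.2 23.1]
36 [ 4.5  9.5 14.2]
44 [-4.6  0.6  5.2]
52 [-9.5 -6.1 -3.5]
```

View pics/side26.png

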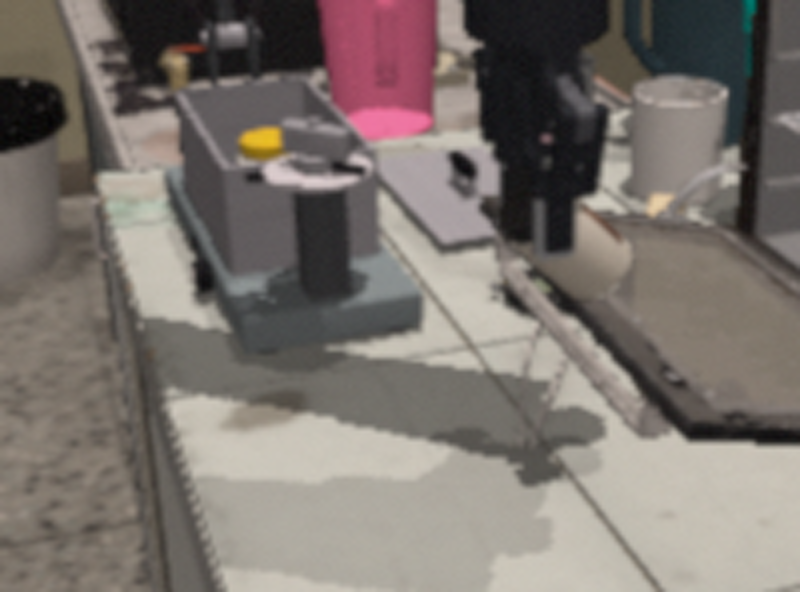

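drive_tool(
  deltas="0.003 0 0.002 0 0.0448;0.007 0 0.002 0 0.0448;0.011 0 0.001 0 0.0448;0.015 0 0 0 0.0448;0.02 0 0 0 0.0448;0.024 0 0 0 0.0448;0.024 0 0 0 0.0448",
)

```text
clock: 51.1
eef_pos: [589.9, -391.1, 141.8]
tool_rot: [3.14, -0.002, -0.001]
force: [-3.2, -0.7, 7.1]
width: 45.2
```

```bash
python3 tilt.py;python3 - <<'E'
from h import *
p=imaging.get_image("side");c=p["color"][150:310,200:400];cv2.imwrite("pics/side27.png",cv2.cvtColor(cv2.resize(c,None,fx=4,fy=3.7,interpolation=2),cv2.COLOR_RGB2BGR))
p=imaging.get_image("wrist");save(p,"wrist27.png")
E
```

```text
-20 [28.  30.1 32. ]
-12 [31.5 33.4 35.2]
-4 [34.8 36.8 38.7]
4 [36.6 39.6 74.9]
12 [25.1 30.6 38.6]
20 [ 7.9 18.1 26. ]
28 [-11.6  -1.    8. ]
36 [-21.5 -16.  -10.7]
```

View pics/side27.png

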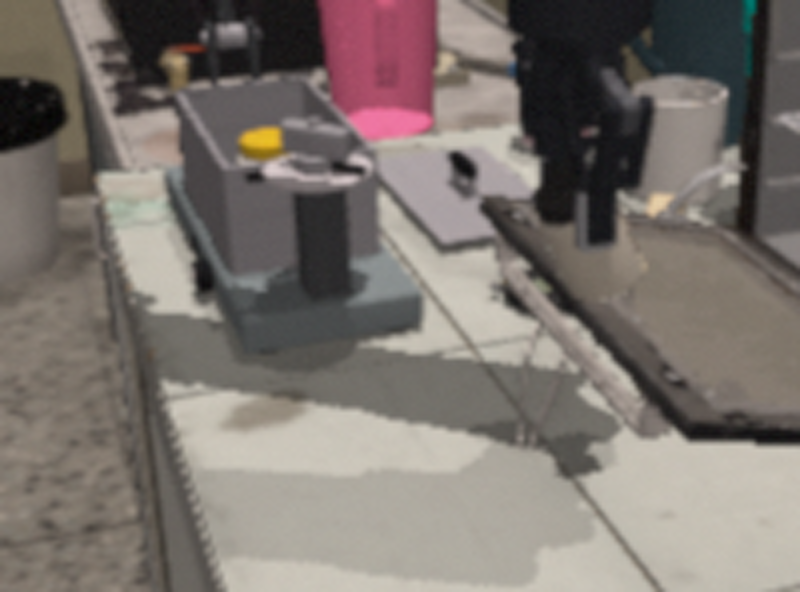

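View pics/wrist27.png

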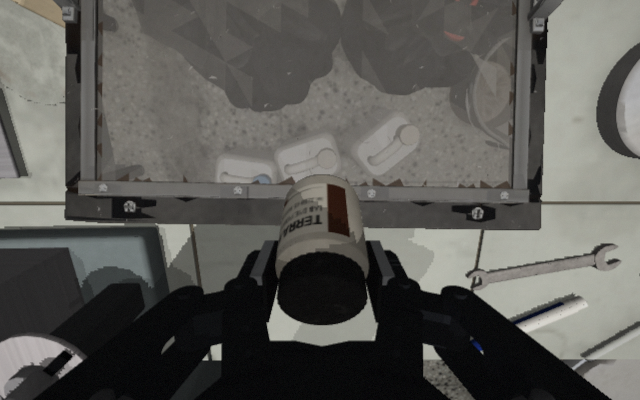

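drive_tool(
  deltas="0.004 0 0.001 0 0.0448;0.008 0 0.002 0 0.0448;0.012 0 0.003 0 0.0448;0.015 0 0.004 0 0.0448;0.015 0 0.004 0 0.0448",
)

```text
clock: 51.88
eef_pos: [606.2, -391.1, 138.3]
tool_rot: [3.14, -0.004, -0.0]
force: [-2.2, -0.8, 7.4]
width: 45.3
```

```bash
python3 tilt.py
```

```text
-20 [34.  35.1 36.2]
-12 [35.  36.3 37.6]
-4 [36.2 37.5 38.7]
4 [37.4 38.7 74.7]
12 [18.5 29.5 39.4]
20 [-25.9   0.8  18.9]
```

drive_tool(
  deltas="0 0 -0.002 0 0.03;0 0 -0.005 0 0;0 0 -0.02 0 0;-0.04 0 -0.02 0 0;-0.09 0 -0.02 0 0;-0.136 0 -0.02 0 0;-0.136 0 0.03 0 0;-0.136 0 0.07 0 0;-0.136 0 0.09 0 0;-0.136 0 0.09 0 0;-0.136 0 0.09 0 0",
)

```text
clock: 53.3
eef_pos: [469.6, -391.2, 47.7]
tool_rot: [3.14, -0.002, -0.001]
force: [-0.7, 0.4, -1.7]
width: 44.4
```

```bash
python3 tilt.py;python3 - <<'E'
from h import *
p=imaging.get_image("side");c=p["color"][150:310,200:400];cv2.imwrite("pics/side28.png",cv2.cvtColor(cv2.resize(c,None,fx=4,fy=3.7,interpolation=2),cv2.COLOR_RGB2BGR))
E
python3 mv.py
```

```text
-20 [33.7 34.9 36. ]
-12 [34.9 36.1 37.5]
-4 [36.2 37.4 38.5]
4 [37.4 38.6 74.9]
12 [18.8 29.4 39.4]
20 [-25.5   1.1  19.9]
now [ 469.5 -391.2   48. ] yaw -0.04 q [ 0.61  0.81  0.07  1.77 -0.09  0.56 -0.84] w 44.6 t 53.4
```

View pics/side28.png

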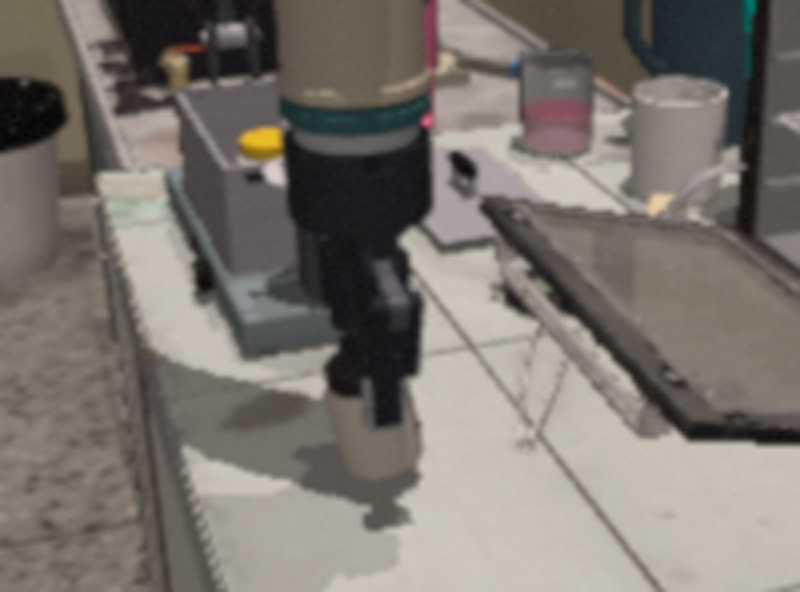

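drive_tool(
  deltas="0 0 0.006 0 0;0 0 0.01 0 0;0 0 0.013 0 0;0 0 0.015 0 0.0445;0 0 0.016 0 0.045;0 0 0.016 0 0.045",
)

```text
clock: 54.15
eef_pos: [472.8, -390.9, 34.2]
tool_rot: [3.139, -0.008, 0.001]
force: [2.4, 3.7, 22.1]
width: 44.7
```

```bash
python3 tilt.py; python3 mv.py
```

```text
-20 [36.1 37.1 38.1]
-12 [36.8 37.7 38.8]
-4 [37.4 38.3 39.3]
4 [37.8 39.  74.8]
12 [15.1 29.7 39.9]
20 [-34.6  -6.7  17.5]
28 [-35.2 -34.  -32.5]
36 [-35.1 -33.9 -32.8]
44 [-35.3 -34.  -32.7]
52 [-35.3 -33.9 -32.7]
60 [-35.2 -33.9 -32.7]
68 [-35.3 -33.9 -32.5]
now [ 472.8 -390.9   34.2] yaw 0.03 q [ 0.61  0.84  0.06  1.77 -0.09  0.53 -0.84] w 44.9 t 54.2
```

drive_tool(
  deltas="0 0 -0.001 0 0.0455;0 0 -0.002 0 0.048;0 0 -0.002 0 0.052;0 0 -0.002 0 0.06;0 0 -0.002 0 0.06;0 0 -0.002 0 0.06",
)

```text
clock: 54.95
eef_pos: [468.2, -390.3, 32.1]
tool_rot: [-3.141, 0.0, -0.001]
force: [0.8, -0.1, -0.0]
width: 60.1
```

```bash
python3 tilt.py; python3 mv.py
python3 - <<'E'
from h import *
p=imaging.get_image("wrist");save(p,"wrist29.png")
E
```

```text
-20 [37.5 38.2 39. ]
-12 [37.8 38.9 40. ]
-4 [37.8 38.9 40. ]
4 [37.8 38.9 74.9]
12 [37.7 38.8 40.1]
20 [-26.1  33.2  39.5]
28 [-32.7  -7.   21. ]
36 [-33.1 -31.9 -30.6]
44 [-33.1 -31.8 -30.3]
52 [-33.1 -31.7 -30.7]
60 [-33.1 -31.9 -30.5]
68 [-33.1 -31.8 -30.3]
now [ 468.3 -390.3   32.2] yaw -0.04 q [ 0.61  0.84  0.06  1.77 -0.09  0.53 -0.84] w 59.9 t 55.0
```

View pics/wrist29.png

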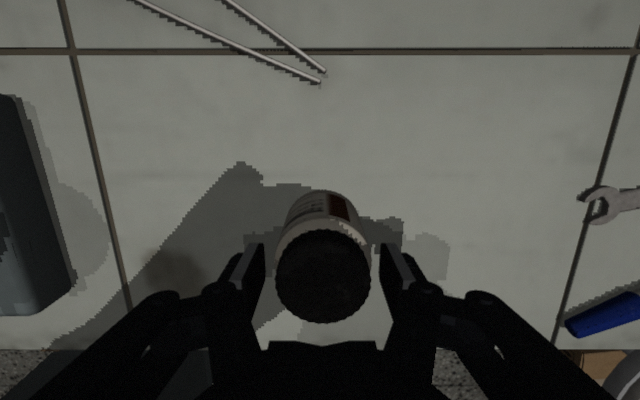

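Run:
```python
from h import *
s=ctrl.read_state();P=s["eef_pos"];p=imaging.get_image("wrist");C=cloud(p)
m=~np.isnan(C[...,0])&(C[...,2]>64)&(C[...,2]<76)&(np.hypot(C[...,0]-P[0],C[...,1]-P[1])<35)
X=C[m];X=X[abs(X[:,1]-P[1])<20.5];print(P,len(X),X.min(0),X.max(0),cv2.minEnclosingCircle(X[:,:2].astype(np.float32)))
```

```text
[ 468.25458025 -390.33855174   32.17848758] 6646 [ 453.86189501 -410.43871278   64.02630836] [ 494.52889055 -370.38445233   73.29950132] ((474.1000061035156, -390.5754089355469), 20.516996383666992)
```

drive_tool(
  deltas="0 0 -0.005 0 0.06;0.003 0 -0.009 0 0.06;0.0058 0 -0.009 0 0.06;0.0058 0 -0.009 0 0.06;0.0058 0 -0.009 0 0;0.0058 0 -0.009 0 0;0.0058 0 -0.009 0 0;0.0058 0 -0.03 0 0;0.0058 0 -0.08 0 0;0.0058 0 -0.13 0 0;0.0058 0 -0.19 0 0;0.0058 0 -0.19 0 0",
)

```text
clock: 56.6
eef_pos: [476.5, -392.6, 227.1]
tool_rot: [3.135, -0.008, -0.001]
force: [0.3, 0.0, -1.1]
width: 44.0
```

```bash
python3 tilt.py; python3 mv.py "487.2 -116 222 91.15"
```

```text
-20 [27.9 29.1 30.3]
-12 [28.3 29.3 30.5]
-4 [28.2 29.4 30.4]
4 [28.5 29.5 74.8]
12 [13.2 28.1 30.4]
20 [-34.9  -1.8  13.4]
now [ 474.9 -391.1  224.1] yaw -0.05 q [ 0.58  0.58  0.1   1.63 -0.07  0.92 -0.87] w 44.4 t 56.65
487.2 -116 222 91.15 -> [ 0.012  -0.2751  0.0015] -91.2
```

drive_tool(
  deltas="0.0 -0.02 -0.01 -9 0;0.002 -0.05 -0.015 -18 0;0.004 -0.08 -0.015 -27 0;0.006 -0.11 -0.015 -36 0;0.008 -0.14 -0.015 -45 0;0.01 -0.17 -0.015 -55 0;0.012 -0.20 -0.015 -64 0;0.012 -0.23 -0.015 -73 0;0.012 -0.26 -0.01 -82 0;0.012 -0.275 0.0 -91.2 0;0.012 -0.275 0.02 -91.2 0;0.012 -0.275 0.02 -91.2 0",
)

```text
clock: 58.15
eef_pos: [483.9, -114.8, 199.7]
tool_rot: [-3.135, -0.002, 1.592]
force: [-0.5, 0.0, -0.8]
width: 44.5
```

drive_tool(
  deltas="0 0 0 0 0;0 0 0 0 0",
)

```text
clock: 58.4
eef_pos: [486.6, -115.6, 202.6]
tool_rot: [3.141, 0.0, 1.59]
force: [-0.6, -0.6, -1.6]
width: 44.2
```

```bash
python3 - <<'E'
from h import *
s=ctrl.read_state();P=s["eef_pos"];p=imaging.get_image("wrist");save(p,"wrist30.png");C=cloud(p)
m=~np.isnan(C[...,0])&(C[...,2]>P[2]+25)&(C[...,2]<P[2]+34)&(np.hypot(C[...,0]-P[0],C[...,1]-P[1])<35)
X=C[m];X=X[abs(X[:,0]-P[0])<20.5];print(P,len(X),X.min(0),X.max(0),cv2.minEnclosingCircle(X[:,:2].astype(np.float32)))
E
python3 mv.py "486.8 -115.5 82 91.15"
```

```text
[ 486.59564937 -115.59324659  202.59808998] 5493 [ 466.44303206 -135.62047651  227.62967399] [506.58720967 -95.0598116  234.47601206] ((486.30645751953125, -115.59690856933594), 20.568405151367188)
now [ 486.6 -115.6  202.7] yaw 91.13 q [ 0.42  0.47 -0.34  1.95  0.23  0.75 -0.04] w 44.2 t 58.45
486.8 -115.5 82 91.15 -> [1.000e-04 1.000e-04 1.207e-01] -0.02
```

View pics/wrist30.png

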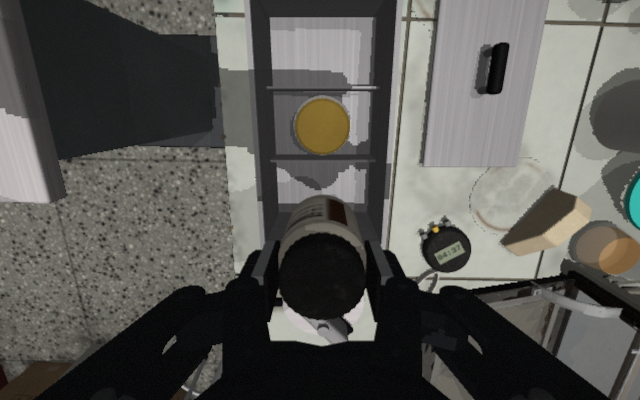

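drive_tool(
  deltas="0 0 0.04 0 0;0 0 0.075 0 0;0 0 0.10 0 0;0 0 0.112 0 0;0 0 0.118 0 0;0 0 0.1205 0 0;0 0 0.1205 0 0",
)

```text
clock: 59.32
eef_pos: [486.9, -115.5, 82.4]
tool_rot: [3.14, 0.0, 1.591]
force: [0.1, 0.4, -1.3]
width: 44.4
```

drive_tool(
  deltas="0 0 0.0015 0 0;0 0 0.003 0 0;0 0 0.004 0 0;0 0 0.004 0 0",
)

```text
clock: 59.82
eef_pos: [486.8, -115.5, 79.4]
tool_rot: [3.14, 0.001, 1.591]
force: [-1.3, 0.3, 14.0]
width: 44.0
```

drive_tool(
  deltas="0 0 -0.001 0 0.046;0 0 -0.001 0 0.05;0 0 -0.001 0 0.052;0 0 -0.001 0 0.052;0 0 -0.02 0 0.052;0 0 -0.05 0 0.052;0 0 -0.09 0 0.05;0 0 -0.12 0 0.05;0 0 -0.12 0 0.05;0 0 -0.12 0 0.05",
)

```text
clock: 61.08
eef_pos: [485.7, -115.4, 197.2]
tool_rot: [-3.14, -0.0, 1.591]
force: [0.6, -1.0, -0.3]
width: 50.0
```

```bash
python3 - <<'E'
from h import *
p=imaging.get_image("wrist");save(p,"wrist31.png")
p=imaging.get_image("scene");save(p,"scene31.png");C=cloud(p);X=C.reshape(-1,3);X=X[~np.isnan(X[:,0])]
for x,y in((486,-54),(487,-116)):
    m=X[(X[:,2]>99)&(X[:,2]<114)&(np.hypot(X[:,0]-x,X[:,1]-y)<28)]
    print(len(m),np.median(m,0),np.percentile(m[:,2],[5,95]))
m=X[(X[:,2]>8)&(X[:,2]<17)&(X[:,0]>590)&(X[:,0]<720)&(X[:,1]>-110)&(X[:,1]<110)]
print("cover",cv2.minAreaRect(m[:,:2].astype(np.float32)))
E
python3 mv.py "654 0 200 91.15"
```

```text
323 [483.4708265  -53.69883169 103.61394816] [100.69440718 105.77004297]
266 [ 484.17352914 -114.5809487   107.39427188] [102.55546687 109.79269212]
cover ((654.0853881835938, -0.894500732421875), (110.11982727050781, 202.4102783203125), 1.6512985229492188)
now [ 485.5 -115.3  196.7] yaw 91.16 q [ 0.42  0.48 -0.35  1.96  0.24  0.74 -0.05] w 49.8 t 61.17
654 0 200 91.15 -> [ 0.1118  0.1708 -0.0037] 0.01
```

View pics/scene31.png

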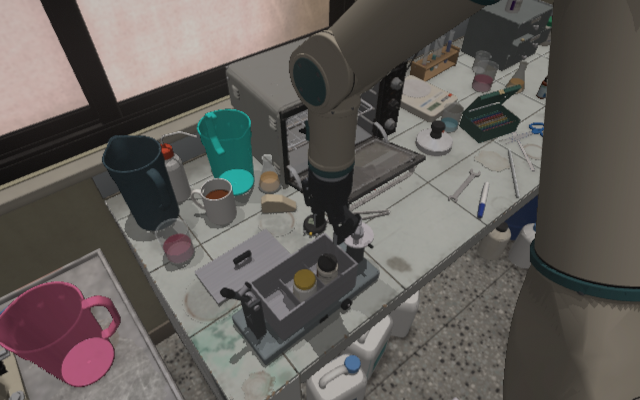

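View pics/wrist31.png

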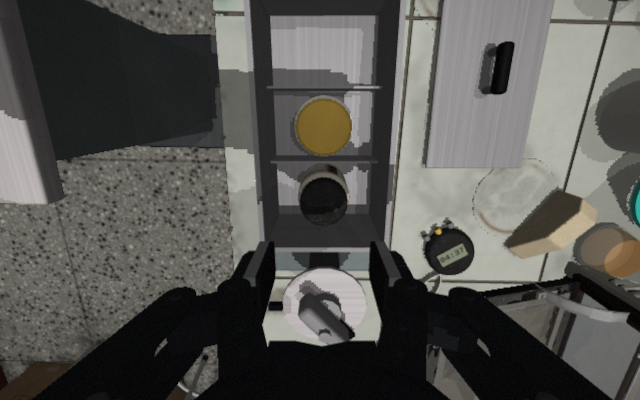

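drive_tool(
  deltas="0.014 0.021 0 0 0.05;0.03 0.045 0 0 0.05;0.05 0.075 0 0 0.05;0.07 0.105 0 0 0.05;0.09 0.14 0 0 0.05;0.105 0.16 0 0 0.05;0.112 0.171 0 0 0.05;0.112 0.171 0 0 0.05;0.112 0.171 0 0 0.05",
)

```text
clock: 62.3
eef_pos: [654.0, -1.1, 197.4]
tool_rot: [-3.14, 0.001, 1.59]
force: [0.8, 0.2, 0.1]
width: 49.9
```

```bash
python3 - <<'E'
from h import *
p=imaging.get_image("wrist");C=cloud(p);X=C.reshape(-1,3);X=X[~np.isnan(X[:,0])]
m=X[(X[:,2]>8)&(X[:,2]<17)&(X[:,0]>590)&(X[:,0]<720)&(X[:,1]>-110)&(X[:,1]<110)]
print("cover",cv2.minAreaRect(m[:,:2].astype(np.float32)))
m=X[(X[:,2]>32)&(X[:,2]<50)&(X[:,0]>620)&(X[:,0]<690)&(X[:,1]>-40)&(X[:,1]<40)]
print("bar",cv2.minAreaRect(m[:,:2].astype(np.float32)),m[:,2].max())
E
python3 mv.py "654 0 21 91.15"
```

```text
cover ((654.5150756835938, -0.32686614990234375), (108.27142333984375, 201.7306671142578), 1.2347218990325928)
bar ((654.3473510742188, 0.6624813079833984), (10.715583801269531, 45.00772476196289), 0.9758716821670532) 46.57226820369874
now [654.2  -1.2 197.7] yaw 91.09 q [ 0.15  0.69 -0.32  1.53  0.25  0.97 -0.23] w 49.8 t 62.35
654 0 21 91.15 -> [1.400e-03 1.000e-04 1.767e-01] -0.06
```

drive_tool(
  deltas="0 0 0.05 0 0.05;0 0 0.10 0 0.05;0 0 0.14 0 0.05;0 0 0.165 0 0.05;0 0 0.176 0 0.05;0 0 0.176 0 0.05;0 0 0.176 0 0;0 0 0.176 0 0;0 0 0.176 0 0;0 0 0.176 0 0",
)

```text
clock: 63.6
eef_pos: [655.5, 0.0, 23.3]
tool_rot: [3.14, 0.0, 1.591]
force: [-2.4, -0.4, 5.9]
width: 10.1
```

drive_tool(
  deltas="0 0 -0.01 0 0;0 0 -0.04 0 0;0 0 -0.09 0 0;0 0 -0.14 0 0;0 0 -0.18 0 0;0 0 -0.20 0 0;0 0 -0.20 0 0;0 0 -0.20 0 0",
)

```text
clock: 64.6
eef_pos: [654.0, -0.1, 220.5]
tool_rot: [-3.139, 0.0, 1.591]
force: [0.1, 0.5, -4.2]
width: 10.7
```

```bash
python3 - <<'E'
from h import *
p=imaging.get_image("wrist");save(p,"wrist32.png");C=cloud(p);X=C.reshape(-1,3);X=X[~np.isnan(X[:,0])]
P=ctrl.read_state()["eef_pos"]
m=X[(X[:,2]>P[2]-16)&(X[:,2]<P[2]-3)&(abs(X[:,0]-P[0])<80)&(abs(X[:,1]-P[1])<125)]
print("cover",cv2.minAreaRect(m[:,:2].astype(np.float32)),np.median(m,0)-P)
E
python3 mv.py "486 -54.4 219 91.15"
```

```text
cover ((653.5975952148438, 14.368339538574219), (108.4895248413086, 172.5138397216797), 1.2143714427947998) [ -0.86750927  52.17976833 -10.00539827]
now [ 6.538e+02 -1.000e-01  2.201e+02] yaw 91.16 q [ 0.15  0.66 -0.33  1.51  0.24  1.01 -0.23] w 10.4 t 64.65
486 -54.4 219 91.15 -> [-0.0508 -0.1689  0.0017] 0.01
```

drive_tool(
  deltas="-0.02 -0.01 0 0 0;-0.04 -0.03 0 0 0;-0.0508 -0.06 0 0 0;-0.0508 -0.10 0 0 0;-0.0508 -0.135 0 0 0;-0.0508 -0.16 0 0 0;-0.0508 -0.169 0 0 0;-0.0508 -0.169 0.03 0 0;-0.0508 -0.169 0.05 0 0;-0.0508 -0.169 0.05 0 0;-0.0508 -0.169 0.05 0 0",
)

```text
clock: 66.03
eef_pos: [488.1, -54.3, 172.3]
tool_rot: [3.14, -0.0, 1.591]
force: [-0.3, -0.0, -2.9]
width: 10.6
```

```bash
python3 - <<'E'
from h import *
p=imaging.get_image("wrist");save(p,"wrist33.png");C=cloud(p);X=C.reshape(-1,3);X=X[~np.isnan(X[:,0])]
P=ctrl.read_state()["eef_pos"]
m=X[(X[:,2]>P[2]-16)&(X[:,2]<P[2]-3)&(abs(X[:,0]-P[0])<80)&(abs(X[:,1]-P[1])<125)]
print(P,"cover",cv2.minAreaRect(m[:,:2].astype(np.float32)),m[:,1].max())
p=imaging.get_image("side");c=p["color"][120:250,210:370];cv2.imwrite("pics/side33.png",cv2.cvtColor(cv2.resize(c,None,fx=4.5,fy=4.5,interpolation=2),cv2.COLOR_RGB2BGR))
E
python3 mv.py "486 -54.4 136 91.15"
```

```text
[488.14414966 -54.21273508 172.51925233] cover ((487.49200439453125, -28.570953369140625), (108.14313507080078, 194.597900390625), 1.0680527687072754) 69.1020795527369
now [488.1 -54.2 172.6] yaw 91.15 q [ 0.29  0.51 -0.34  2.01  0.26  0.66 -0.19] w 10.6 t 66.12
486 -54.4 136 91.15 -> [-0.0001 -0.0022  0.0366] 0.0
```

View pics/wrist33.png

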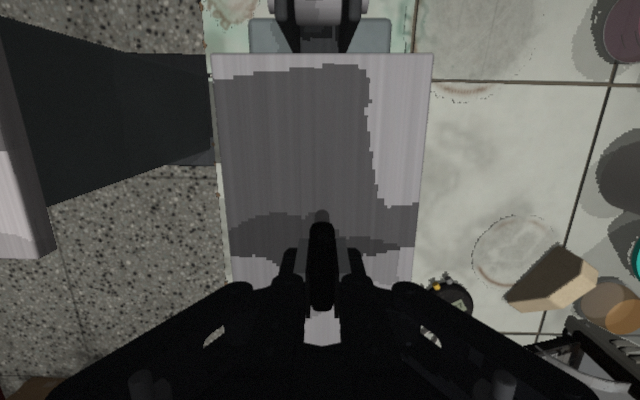

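View pics/side33.png

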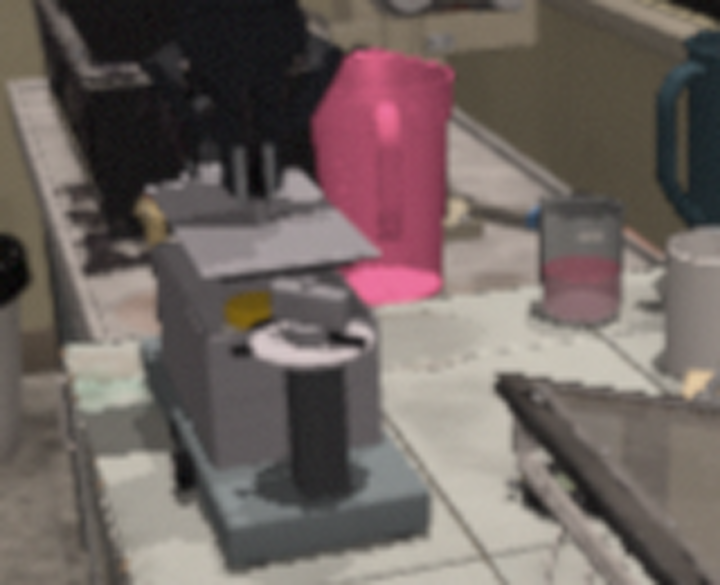

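drive_tool(
  deltas="0 -0.002 0.005 0 0;0 -0.002 0.015 0 0;0 -0.002 0.023 0 0;0 -0.002 0.029 0 0;0 -0.002 0.033 0 0;0 -0.002 0.034 0 0;0 -0.002 0.034 0 0",
)

```text
clock: 67.0
eef_pos: [485.3, -54.1, 137.9]
tool_rot: [3.141, -0.0, 1.591]
force: [-0.3, -0.6, -2.7]
width: 10.5
```

drive_tool(
  deltas="0 0 0.0015 0 0;0 0 0.003 0 0;0 0 0.003 0 0",
)

```text
clock: 67.38
eef_pos: [485.3, -54.2, 135.2]
tool_rot: [3.141, 0.0, 1.591]
force: [-0.9, 0.4, 1.7]
width: 10.6
```

Cover is down. Release, rise over the nut side and look.

drive_tool(
  deltas="0 0 0 0 0.03;0 0 0 0 0.04;0 0 0 0 0.04;0 0 -0.04 0 0.05;0 0 -0.09 0 0.05;-0.05 0 -0.10 0 0.05;-0.10 0 -0.10 0 0.05;-0.15 0 -0.10 0 0.05;-0.165 0.003 -0.10 0 0.05;-0.165 0.003 -0.10 0 0.05;-0.165 0.003 -0.10 0 0.05",
)

```text
clock: 68.75
eef_pos: [491.7, -216.9, 234.8]
tool_rot: [-3.141, -0.001, 1.594]
force: [0.1, 1.0, 0.4]
width: 49.8
```

```bash
python3 - <<'E'
from h import *
for n in("wrist","scene"):
    p=imaging.get_image(n);save(p,n+"34.png");C=cloud(p);X=C.reshape(-1,3);X=X[~np.isnan(X[:,0])]
    m=X[(X[:,2]>117)&(X[:,2]<130)&(abs(X[:,0]-486)<70)&(X[:,1]>-158)&(X[:,1]<52)]
    print(n,"cover",cv2.minAreaRect(m[:,:2].astype(np.float32)),np.percentile(m[:,2],[5,50,95]))
    A=np.c_[m[:,:2]-m[:,:2].mean(0),np.ones(len(m))];print(np.linalg.lstsq(A,m[:,2],rcond=None)[0])
    for t in("nut_grip","index_mark"):
        for a in models.landmark_of(p,t)[:2]:print(t,a,ray(p,a["point"],162 if t=="nut_grip" else 135))
    m=X[(np.hypot(X[:,0]-489,X[:,1]+199)<35)&(X[:,2]>152)&(X[:,2]<172)]
    if len(m)>5:print("wing",len(m),cv2.minAreaRect(m[:,:2].astype(np.float32)),m[:,2].max())
    m=X[(np.hypot(X[:,0]-489,X[:,1]+199)<50)&(X[:,2]>130)&(X[:,2]<146)]
    if len(m)>5:print("plate",len(m),cv2.minEnclosingCircle(m[:,:2].astype(np.float32)),np.median(m[:,2]))
    if n=="wrist":c=p["color"][130:330,220:420];cv2.imwrite("pics/nut34.png",cv2.cvtColor(cv2.resize(c,None,fx=3,fy=3,interpolation=2),cv2.COLOR_RGB2BGR))
E
python3 mv.py
```

```text
wrist cover ((486.3755187988281, -109.33491516113281), (108.34281158447266, 91.53067016601562), 1.309755563735962) [123.66987887 124.87732492 126.05219913]
[8.84625127e-04 3.96371327e-05 1.24875456e+02]
nut_grip {'point': [319.6, 185.3], 'score': 0.84} [ 489.78440643 -197.56451686  162.        ]
index_mark {'point': [273.4, 180.7], 'score': 0.68} [ 450.31528527 -201.3505489   135.        ]
wing 1109 ((489.1094970703125, -199.1793212890625), (13.453767776489258, 49.777381896972656), 42.507022857666016) 167.31752663152503
plate 2114 ((483.63140869140625, -200.36708068847656), 41.04436111450195) 130.5910119476897
scene cover ((484.5479736328125, -54.88489532470703), (110.34798431396484, 201.9490203857422), 1.0272542238235474) [121.5394277  123.66583921 125.722101  ]
[1.23776271e-03 3.86086190e-04 1.23652703e+02]
nut_grip {'point': [356.6, 227.7], 'score': 0.71} [ 481.95247466 -190.5465762   162.        ]
nut_grip {'point': [181.7, 257.9], 'score': 0.21} [637.44751399 126.48777168 162.        ]
index_mark {'point': [369.6, 247.3], 'score': 0.71} [ 441.49396996 -192.7783411   135.        ]
wing 125 ((487.6162414550781, -199.3192138671875), (12.774423599243164, 49.44664764404297), 42.001163482666016) 165.59236037879987
plate 135 ((481.71807861328125, -196.48333740234375), 40.74356460571289) 132.51336429310868
now [ 491.6 -218.3  234.9] yaw 91.24 q [ 0.61  0.48 -0.35  1.82  0.21  0.88  0.18] w 50.5 t 69.05
```

View pics/wrist34.png

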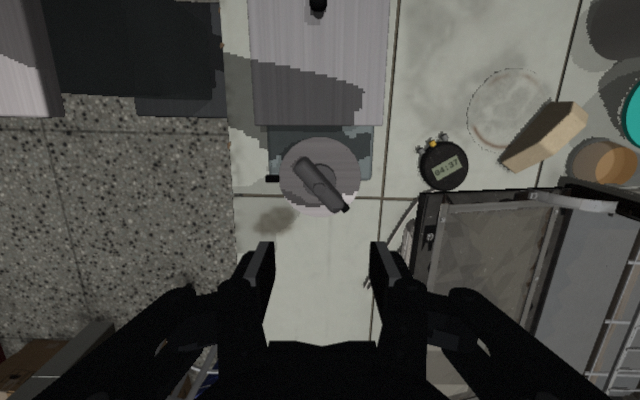

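View pics/nut34.png

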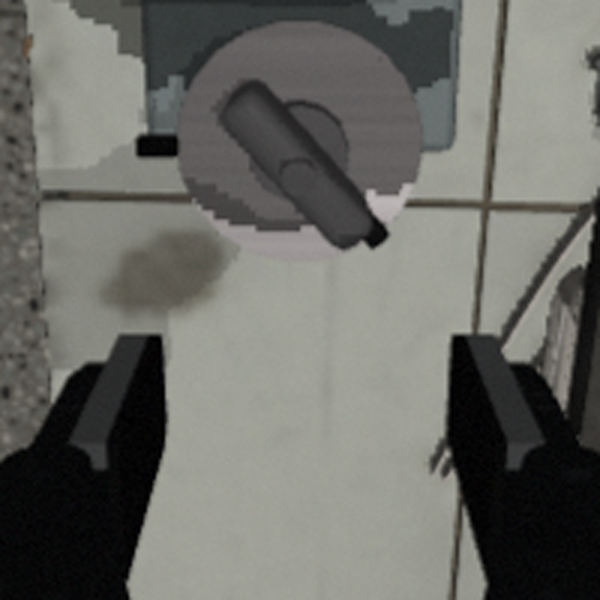

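```bash
python3 mv.py "489 -199.3 200 132.5"  "489 -199.3 142 132.5"
```

```text
now [ 491.6 -218.3  234.9] yaw 91.24 q [ 0.61  0.48 -0.35  1.82  0.21  0.88  0.18] w 50.5 t 69.05
489 -199.3 200 132.5 -> [ 0.019  -0.0022  0.0349] -41.26
489 -199.3 142 132.5 -> [ 0.019  -0.0022  0.0929] -41.26
```

drive_tool(
  deltas="0.005 0 0.01 -10 0.05;0.01 -0.001 0.02 -20 0.05;0.015 -0.002 0.03 -30 0.05;0.019 -0.0022 0.035 -41.3 0.05;0.019 -0.0022 0.035 -41.3 0.05;0.019 -0.0022 0.035 -41.3 0.05;0.019 -0.0022 0.035 -41.3 0.05",
)

```text
clock: 69.92
eef_pos: [489.1, -200.4, 200.1]
tool_rot: [3.142, 0.001, 2.31]
force: [0.0, 1.2, 0.3]
width: 50.1
```

```bash
python3 mv.py "489 -199.3 142 132.5"
python3 - <<'E'
from h import *
p=imaging.get_image("wrist");save(p,"wrist35.png")
E
```

```text
now [ 489.1 -200.4  200.1] yaw 132.34 q [ 0.7   0.54 -0.53  1.88  0.37  0.82  0.71] w 50.1 t 69.92
489 -199.3 142 132.5 -> [0.0009 0.0007 0.0581] -0.16
```

View pics/wrist35.png

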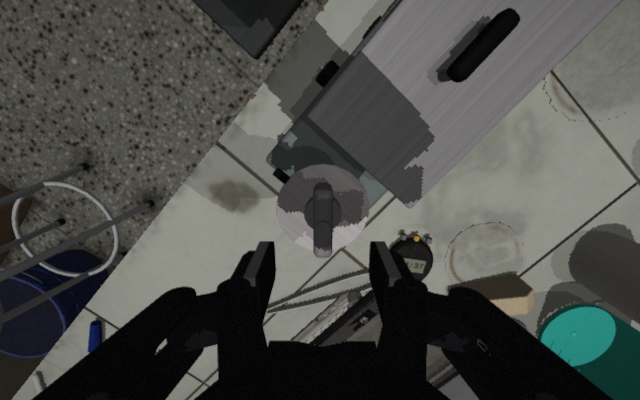

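Wing is aligned vertically in the hand's view (column 322). Descend and grip.

drive_tool(
  deltas="0.0005 0.0005 0.03 0 0.05;0.0005 0.0005 0.05 0 0.05;0.0005 0.0005 0.0575 0 0.05;0.0005 0.0005 0.0575 0 0.05;0.0005 0.0005 0.0575 0 0;0.0005 0.0005 0.0575 0 0;0.0005 0.0005 0.0575 0 0;0.0005 0.0005 0.0575 0 0",
)

```text
clock: 70.97
eef_pos: [489.3, -199.7, 143.2]
tool_rot: [3.141, 0.001, 2.312]
force: [-1.2, 0.5, 6.5]
width: 11.8
```

drive_tool(
  deltas="0 0 0 8 0;0 0 0 16 0;0 0 0 24 0;0 0 0 32 0;0 0 0 40 0;0 0 0 48 0;0 0 0 56 0;0 0 0 64 0;0 0 0 72 0;0 0 0 80 0;0 0 0 80 0",
)

```text
clock: 72.35
eef_pos: [489.2, -199.7, 143.2]
tool_rot: [3.14, 0.0, 0.914]
force: [-1.3, -1.4, 5.8]
width: 11.8
```

drive_tool(
  deltas="0 0 0 8 0;0 0 0 16 0;0 0 0 24 0;0 0 0 32 0;0 0 0 40 0;0 0 0 46 0;0 0 0 51.3 0;0 0 0 51.3 0;0 0 0 51.3 0",
)

```text
clock: 73.47
eef_pos: [489.2, -199.7, 143.2]
tool_rot: [3.141, -0.001, 0.02]
force: [-1.9, 0.2, 6.0]
width: 11.3
```

drive_tool(
  deltas="0 0 0 0 0.03;0 0 0 0 0.04;0 0 0 0 0.04;0 0 -0.03 0 0.05;0 0 -0.07 0 0.05;-0.01 0 -0.1 0 0.05;-0.01 0 -0.1 0 0.05;-0.01 0 -0.1 0 0.05",
)

```text
clock: 74.47
eef_pos: [478.7, -199.2, 241.7]
tool_rot: [-3.141, 0.001, 0.02]
force: [-0.4, 0.3, -1.2]
width: 49.9
```

```bash
cat > nut.py <<'E'
from h import *
import sys
for n in("wrist","scene","side"):
    p=imaging.get_image(n);C=cloud(p);X=C.reshape(-1,3);X=X[~np.isnan(X[:,0])]
    m=X[(np.hypot(X[:,0]-489,X[:,1]+199)<35)&(X[:,2]>152)&(X[:,2]<172)]
    if len(m)>5:
        v=cv2.fitLine(m[:,:2].astype(np.float32),cv2.DIST_L2,0,.01,.01).ravel()
        print(n,"wing",len(m),cv2.minAreaRect(m[:,:2].astype(np.float32)),m[:,2].max(),np.degrees(np.arctan2(v[1],v[0])))
    if n=="wrist":
        save(p,"wrist"+sys.argv[1]+".png")
        u,v=map(int,px(p,[480,-199,150]));u0=max(0,u-100);v0=max(0,v-90)
        c=p["color"][v0:v0+180,u0:u0+200];cv2.imwrite("pics/nut"+sys.argv[1]+".png",cv2.cvtColor(cv2.resize(c,None,fx=3.3,fy=3.3,interpolation=2),cv2.COLOR_RGB2BGR))
E
python3 nut.py 36; python3 mv.py
```

```text
wrist wing 949 ((490.3295593261719, -199.51370239257812), (48.91895294189453, 12.329634666442871), 1.0848865509033203) 168.08143504704552 1.1397319
scene wing 154 ((487.9581298828125, -198.42076110839844), (48.703094482421875, 13.756526947021484), 2.323824167251587) 166.6660679240223 1.0956882
side wing 101 ((488.84796142578125, -203.9425811767578), (10.272703170776367, 49.13862991333008), 86.67810821533203) 166.25033425401773 -1.356814
now [ 478.5 -199.2  241.2] yaw 1.17 q [ 0.19  0.44  0.22  1.87 -0.12  0.85 -1.08] w 50.3 t 74.62
```

View pics/nut36.png

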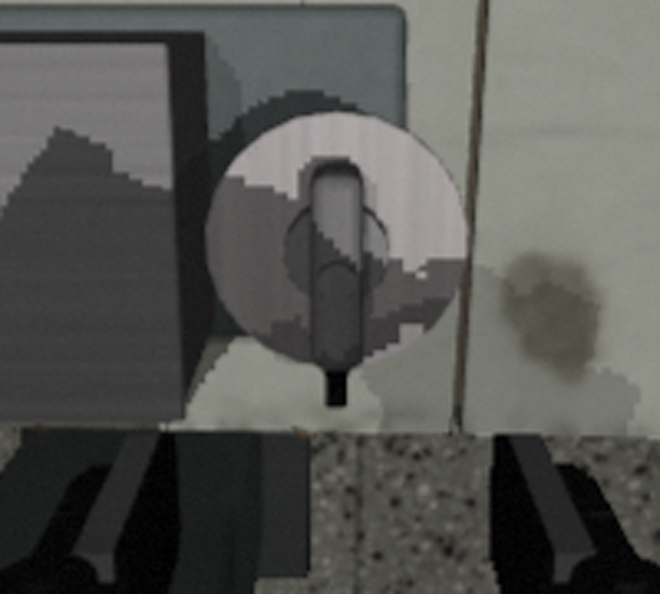

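```bash
python3 mv.py "484.5 40 300 91.15"
```

```text
now [ 478.5 -199.2  241.2] yaw 1.17 q [ 0.19  0.44  0.22  1.87 -0.12  0.85 -1.08] w 50.3 t 74.62
484.5 40 300 91.15 -> [ 0.0108 -0.2391 -0.0587] -89.98
```

drive_tool(
  deltas="0.001 -0.02 -0.02 -9 0.04;0.002 -0.045 -0.04 -18 0.04;0.003 -0.07 -0.055 -27 0.04;0.004 -0.095 -0.0587 -36 0.04;0.005 -0.12 -0.0587 -45 0.04;0.006 -0.145 -0.0587 -54 0.04;0.007 -0.17 -0.0587 -63 0.04;0.008 -0.195 -0.0587 -72 0.04;0.009 -0.22 -0.0587 -81 0.04;0.0108 -0.2391 -0.0587 -90 0.04;0.0108 -0.2391 -0.0587 -90 0.04;0.0108 -0.2391 -0.0587 -90 0.04",
)

```text
clock: 76.12
eef_pos: [484.7, 38.5, 300.5]
tool_rot: [-3.14, 0.001, 1.587]
force: [0.4, -0.1, 0.3]
width: 39.7
```

```bash
cat > lev.py <<'E'
from h import *
import sys
for n in("wrist","scene"):
    p=imaging.get_image(n);C=cloud(p);X=C.reshape(-1,3);X=X[~np.isnan(X[:,0])]
    save(p,n+sys.argv[1]+".png")
    m=X[(abs(X[:,0]-484)<11)&(X[:,1]>-30)&(X[:,1]<140)&(X[:,2]>140)&(X[:,2]<250)]
    for z in range(140,250,10):
        k=m[(m[:,2]>=z)&(m[:,2]<z+10)]
        if len(k)>3:print(n,z,len(k),np.round([k[:,1].min(),k[:,1].max(),k[:,0].min(),k[:,0].max()]))
    for a in models.landmark_of(p,"lever_grip")[:1]:
        u,v=a["point"];print(a,C[int(v),int(u)])
E
python3 lev.py 37; python3 mv.py
```

```text
wrist 150 17 [ 60.  82. 474. 494.]
wrist 160 180 [ 62.  80. 473. 494.]
wrist 170 15 [ 76.  83. 477. 490.]
wrist 180 18 [ 81.  88. 477. 490.]
wrist 190 162 [ 64.  92. 477. 489.]
wrist 200 343 [ 64.  96. 477. 490.]
wrist 210 111 [ 70. 105. 475. 491.]
wrist 220 338 [100. 118. 475. 491.]
wrist 230 152 [105. 115. 477. 488.]
{'point': [322.1, 117.1], 'score': 0.67} [483.83214634 107.97784725 231.46179017]
scene 150 18 [ 59.  80. 473. 492.]
scene 160 78 [ 60.  83. 473. 493.]
scene 170 27 [ 73.  88. 476. 485.]
scene 180 23 [ 79.  94. 475. 482.]
scene 190 66 [ 63.  99. 475. 487.]
scene 200 72 [ 64. 108. 475. 490.]
scene 210 40 [ 69. 112. 474. 484.]
scene 220 74 [100. 117. 474. 489.]
scene 230 10 [106. 114. 476. 486.]
{'point': [227.3, 289.6], 'score': 0.9} [481.73098978 105.02032615 227.5478185 ]
now [484.8  38.8 300.9] yaw 91.03 q [ 0.02  0.32 -0.21  1.86  0.08  0.97 -0.21] w 40.1 t 76.33
```

View pics/wrist37.png

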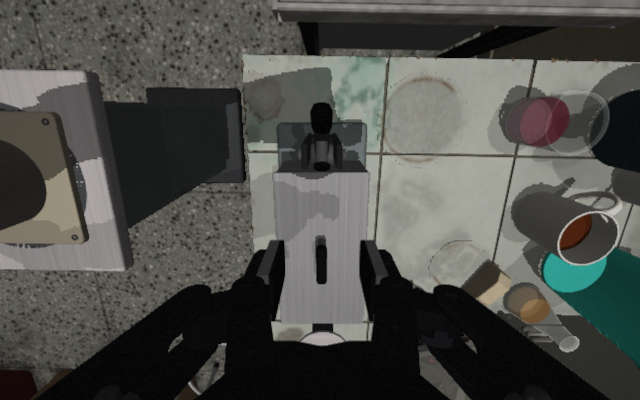

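drive_tool(
  deltas="0.04 0 0 0 0.04;0.065 0 0 0 0.04;0.066 0 0.04 0 0.04;0.066 0 0.08 0 0.04;0.066 0 0.10 0 0.04;0.066 0 0.10 0 0.04;0.066 0 0.10 0 0.0;0.066 0 0.10 0 0.0;0.066 0 0.10 0 0.0;0.066 0 0.10 0 0.0",
)

```text
clock: 77.58
eef_pos: [483.2, 105.9, 202.1]
tool_rot: [3.141, -0.0, 1.591]
force: [-3.7, 0.9, 6.7]
width: 11.4
```

drive_tool(
  deltas="-0.0182 0 -0.0068 0 0;-0.0332 0 -0.0088 0 0;-0.0482 0 -0.0077 0 0;-0.0628 0 -0.0037 0 0;-0.0762 0 0.0032 0 0;-0.0881 0 0.0126 0 0;-0.0978 0 0.0241 0 0;-0.105 0 0.0374 0 0;-0.1095 0 0.0518 0 0;-0.1106 0 0.0593 0 0;-0.1108 0 0.064 0 0;-0.1108 0 0.064 0 0",
)

```text
clock: 79.08
eef_pos: [485.5, -4.5, 137.6]
tool_rot: [-3.141, -0.001, 1.59]
force: [-4.0, 2.8, 5.7]
width: 11.6
```

drive_tool(
  deltas="0 0 0 0 0.03;0 0 0 0 0.04;0 0 0 0 0.04;0 0 -0.04 0 0.04;0 0 -0.06 0 0.0;0 0 -0.06 0 0.0;0 0 -0.06 0 0.0",
)

```text
clock: 79.95
eef_pos: [485.3, -5.3, 196.4]
tool_rot: [-3.141, 0.0, 1.591]
force: [-0.6, -0.1, 0.1]
width: 0.2
```

```bash
python3 lev.py 38; python3 mv.py
python3 - <<'E'
import cv2
c=cv2.imread("pics/scene38.png")[200:360,200:400];cv2.imwrite("pics/z38.png",cv2.resize(c,None,fx=3.5,fy=3.5,interpolation=2))
E
```

```text
wrist 150 98 [ 52.  81. 473. 495.]
wrist 160 2512 [ 10.  81. 473. 495.]
wrist 170 1284 [ -5.  36. 477. 493.]
wrist 180 53 [ -3.   3. 480. 489.]
wrist 200 288 [  1.   7. 473. 495.]
wrist 210 449 [  1.   7. 473. 495.]
wrist 220 512 [  1.   7. 473. 495.]
wrist 230 745 [-16.   9. 473. 495.]
wrist 240 1290 [-17.   9. 473. 495.]
{'point': [325.7, 230.8], 'score': 0.56} [487.30851415   1.06255129 179.27161133]
scene 140 17 [ 18.  31. 477. 484.]
scene 150 48 [ 24.  80. 473. 491.]
scene 160 250 [  4.  81. 473. 494.]
scene 170 145 [-13.  38. 476. 490.]
scene 180 4 [-10.   2. 482. 485.]
scene 190 4 [  1.   4. 478. 479.]
scene 200 20 [ -8.   5. 474. 491.]
scene 210 26 [  0.   5. 473. 489.]
scene 220 20 [  0.   6. 475. 492.]
scene 230 15 [  1.   7. 474. 492.]
scene 240 31 [-14.   8. 473. 494.]
{'point': [282.2, 270.7], 'score': 0.92} [483.15528445  -3.7719532  179.65541758]
now [485.3  -5.2 196.2] yaw 91.16 q [ 0.1   0.45 -0.21  2.    0.14  0.7  -0.17] w 0.3 t 80.15
```

View pics/z38.png

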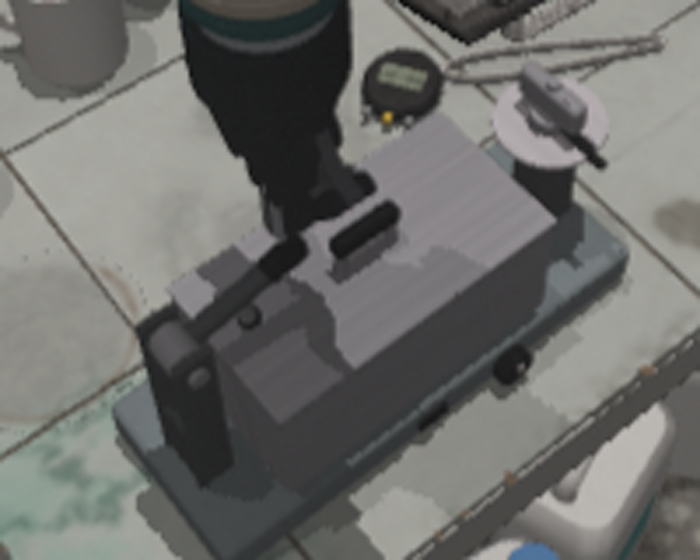

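drive_tool(
  deltas="0.002 0 0.01 0 0;0.003 0 0.016 0 0;0.003 0 0.021 0 0;0.003 0 0.026 0 0;0.003 0 0.029 0 0;0.003 0 0.031 0 0;0.003 0 0.031 0 0",
)

```text
clock: 81.03
eef_pos: [485.7, -2.0, 165.9]
tool_rot: [3.142, -0.0, 1.591]
force: [0.0, 0.1, -0.4]
width: -0.2
```

drive_tool(
  deltas="0 0 0.002 0 0;0 0 0.003 0 0;0 0 0.004 0 0;0 0 0.004 0 0",
)

```text
clock: 81.53
eef_pos: [485.7, -2.1, 161.9]
tool_rot: [3.142, -0.0, 1.591]
force: [0.7, -0.1, 0.6]
width: 0.0
```

drive_tool(
  deltas="0 0 0.001 0 0;0 0 0.002 0 0;0 0 0.003 0 0;0 0 0.003 0 0",
)

```text
clock: 82.02
eef_pos: [485.8, -2.2, 159.4]
tool_rot: [3.141, 0.0, 1.591]
force: [-0.7, -1.1, 4.7]
width: -0.3
```

drive_tool(
  deltas="0 0 0.001 0 0;0 0 0.002 0 0;0 0 0.002 0 0",
)

```text
clock: 82.4
eef_pos: [486.0, -2.3, 158.8]
tool_rot: [3.14, 0.001, 1.591]
force: [-4.6, -1.6, 20.9]
width: 0.2
```

drive_tool(
  deltas="0 0 -0.005 0 0;0 0 -0.04 0 0;0 0 -0.09 0 0;-0.05 0.0 -0.14 0 0.02;-0.05 0 -0.16 0 0.02;-0.05 0 -0.16 0 0.02;-0.05 0 -0.16 0 0.02",
)

```text
clock: 83.28
eef_pos: [486.0, -51.4, 316.0]
tool_rot: [-3.14, -0.001, 1.592]
force: [-0.9, 0.3, 0.1]
width: 19.9
```

```bash
python3 lev.py 39; python3 mv.py; python3 nut.py 39
python3 - <<'E'
from h import *
p=imaging.get_image("scene");C=cloud(p);X=C.reshape(-1,3);X=X[~np.isnan(X[:,0])]
m=X[(X[:,2]>117)&(X[:,2]<130)&(abs(X[:,0]-486)<70)&(X[:,1]>-158)&(X[:,1]<52)]
print("cover",cv2.minAreaRect(m[:,:2].astype(np.float32)),np.percentile(m[:,2],[5,50,95]))
E
```

```text
wrist 150 513 [-16.  82. 473. 495.]
wrist 160 1156 [-14.  80. 473. 495.]
{'point': [323.4, 136.0], 'score': 0.93} [486.17492255  -2.22795985 162.01171922]
scene 140 14 [-10.  34. 479. 483.]
scene 150 252 [-16.  80. 473. 494.]
scene 160 169 [-13.  79. 473. 495.]
{'point': [281.3, 275.8], 'score': 0.93} [485.9449319   -2.07258488 161.05721189]
now [486.2 -51.5 315.9] yaw 91.23 q [ 0.22  0.31 -0.23  1.83  0.08  1.02 -0.02] w 20.3 t 83.47
wrist wing 542 ((488.9811096191406, -197.54330444335938), (12.096834182739258, 49.80339813232422), 89.95728302001953) 167.2696249721858 1.0616889
scene wing 151 ((487.64093017578125, -199.56442260742188), (48.052154541015625, 12.874964714050293), 1.654909610748291) 166.5270111171085 1.5186518
side wing 99 ((489.2568359375, -204.38784790039062), (13.156220436096191, 48.28635025024414), 85.6140365600586) 166.1560395122367 0.124304526
cover ((484.96063232421875, -55.25044250488281), (110.00687408447266, 203.03997802734375), 0.869830310344696) [121.56923224 123.65177294 125.77408378]
```

View pics/scene39.png

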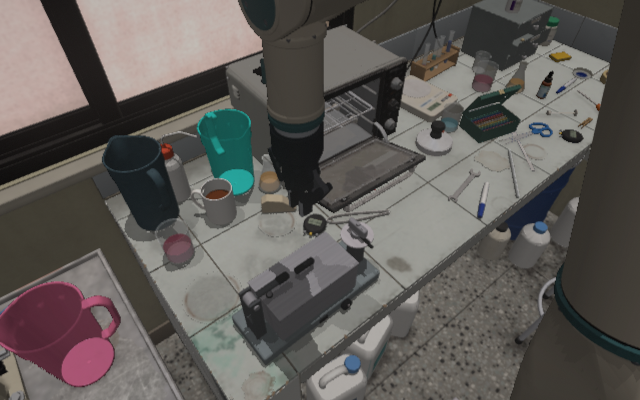

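View pics/wrist39.png

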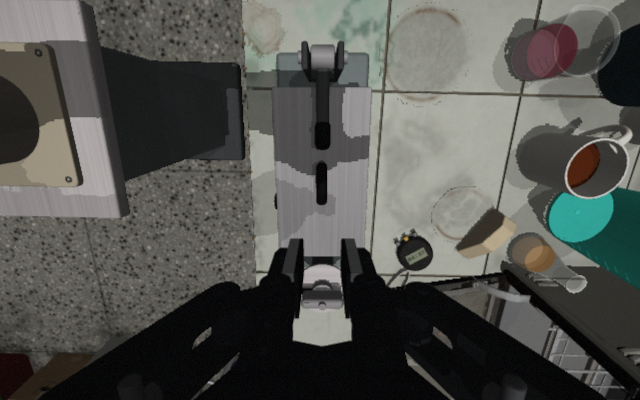

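```bash
python3 -c "
from cell import ctrl
print(ctrl.finish_job())"
```

```text
the job is handed in; nothing more can be done
None
```

The shaker is loaded and the job is handed in, at about 83 s of the 210 s allowed. I did the steps in the order asked. Only two jars were there, yellow and black; I saw no third.

**Not a clean run:**
- **Black jar knocked over:** it was found lying on its side. I stood it up again by levering it against the edge of the oven's open door, pushing with up to about 32 N through the jar. The door showed no sign of moving.
- **Yellow jar, first try:** the finger linkage seems to have met the box rim, and the wrist force briefly read about 52 N. I couldn't tell how much of that was the gripper pressing on the rim, and the limit for that is 40 N. I set the jar back down, gripped it higher and placed it properly.

**Last checks:**
- **Jars:** before the cover went on, both were upright, the yellow one in the middle cell and the black one in the cell by the nut.
- **Cover:** it sits flat, with its plate at 124 mm, the same height as at the start, and centred on the box.
- **Nut:** the wing lies at about 1.1 to 1.5° in two cameras, against the shaker's own 1.1°, so the pointer is on the index mark. The side camera read 0.1°, but it sees the wing poorly.
- **Lever:** I pressed it down to its stop at about 21 N. Its grip is back at the closed position.
- **Other things:** the stopwatch, beaker, wedge and tongs look unmoved in the pictures, but I did not measure them. The arm was clear of everything at hand-in.

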